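# Lock the end block into a moss picture frame

## Robot

A 6-joint arm with a two-finger parallel gripper is mounted at the origin on the work surface. World frame = base frame: x ahead of the robot, y to its left, z up, the work surface at z = 0. Lengths are in mm, angles in rad, forces in N, time in s.
With the tool pointing down it reaches from about 400 to 925 mm from the base axis. Payload 12.5 kg.
Tool frame: the origin (TCP) lies at the very end of the fingers, on their centre line; the grasp point (between the pads) lies 19 mm behind it; z points along the fingers, y is the line along which they close (so a half turn about z gives the same grasp; the last joint's range is limited). The gripper opens to 95 mm and grips with 3 to 60 N. Pads are 20 mm wide; open, the fingers measure 119 mm over their backs; the gripper's body (75 mm by 180 mm) begins 59 mm behind the grasp point.
Start: joints at [1.093, 0.491, 1.559, -0, 1.092, -0.106], TCP at [227.043, 582.321, 214.661] pointing down, gripper open.
Joint ranges: [-3.1, 3.1], [-0.84, 2.19], [0.05, 2.79], [-1.13, 4.28], [0.06, 2.93], [-2.69, 2.69]. Speed limits (rad/s): [2.22, 2.22, 2.79, 3.14, 3.14, 3.14].

## Interface

Orientations are given as [roll, pitch, yaw] about the fixed x, y, z axes, in that order (R = Rz(yaw) Ry(pitch) Rx(roll)).
In Python, from cell import * gives the robot as it stands.
- The arm moves only by the tool step_arm, never from a script. Its argument "plan" is a list of rows, each an object of numbers: "x", "y", "z": the shift along the tool's x, y, z in units of 25 mm (1.0 is 25 mm); "rx", "ry", "rz": the turn, a rotation vector about the tool's x, y, z in units of 0.1 rad (1.0 is 0.1 rad). In form: [{"x": .., "y": .., "z": .., "rx": .., "ry": .., "rz": ..}, ...]. A call has exactly 10 rows; each row shifts and turns the commanded pose from where the row before left it, along the tool's axes as they then stand; what a row does not reach is not made up. A row lasts 1/12 s, in which the tool goes at most 41.7 mm and 7.16 degrees, less where a joint would pass 70% of its speed; a pose out of reach is approached as far as the arm can. A call with a number of a shift or a turn outside -1 to 1 is refused whole. A call with a gripper value outside its range is refused whole. "jaw" is the closure, from -1 (fully open) to 1 (shut), so that 0 is half open, set as the call begins (left out, the last holds). The fingers move at their own pace and stop on an object; the grip force is fixed at half the most. Time passes only in rows, so rows that do not move let the fingers close, or fill a call up. It gives the time, the measured TCP pose, the force, the opening and the grip force at its end, in the units of the state.
- state(): the state, without advancing time (a new reading comes with each control period).
- read_camera(name): name is "scene" or "top"; returns a dict with "image" (480x640x3 uint8, red, green, blue), "depth" (480x640 float32, mm along the optical axis (not along the pixel's ray), 0 where there is no reading), "vfov" (degrees; the focal length in pixels is half the picture's height over the tangent of half this angle, whatever the lens; pixels are square), "cx", "cy" (the principal point, pixels), "k1" (the pictures are not rectified: a ray, as slopes to the right and down, at radius r is drawn at 1 + k1 r^2 times it, then the intrinsics apply), "R" (3x3) and "t" (3): a world point X has camera coordinates R X + t. Camera axes: x right, y down, z forward; pixel columns grow to the right and rows downward; lengths in mm; the calibration is good to about 2 mm. A picture is of the moment at which its call begins.
- job_done(): hands the job in; it is judged then, once.
The state is a dict: "t": time; "joints": joint angles; "qvel": joint speeds; "tau": joint torques, N m; "eef_pos": TCP position; "tcp_rot": TCP orientation; "ft_force": force on the tool from outside, world axes, zero at the start; "moment": the same for the moment, N m; "opening": opening from 0.0 (shut) to 1.0 (fully open); "grip_force": force on a finger pad.
Only numpy, scipy, OpenCV 4.12 (cv2) and the standard library are available. Lean on these libraries where they do the work, as an engineer would, in place of code of your own. Each camera call takes 0.05 s, during which the arm holds its last target. There are 200 camera calls.

## Task

Take the wooden end block out of the carton and set it flat in the open bay of the moss picture frame, its steel stud pointing to the cam, and slide it up until it meets the sprung seal strip so that the stud's pin stands in the mouth of the cam. Then turn the cam's wing a quarter turn clockwise (seen from above) to its stop, so that the block is drawn tight against the cross bar and stays there, and leave the tape roll and notebook where they are.

Things in the scene. Friction and masses are not known exactly. Their poses are not given: they have to be found in the camera images.
- block: loose light-wood end block, 44 mm (its x) by 60 mm (y) by 50 mm high, 0.14 kg; origin at the centre of the wood's underside, z up. A steel stud stands 42 mm out of its +x face. It starts upright in the carton, heading as the carton, its -x face 2 mm from a carton wall: there it can be taken only by its two end faces (60 mm apart along y)
- pin (a point): foot of the upright pin at the stud's end, on its axis: 60 mm from the block's origin along its +x, 6 mm above its underside. Pin 8 mm in diameter, 22 mm tall (top 28 mm above the block's underside); the bar that joins it to the block is 8 mm thick, its top 14 mm above the underside
- carton: fixed open cardboard carton, outside 100 mm (x) by 158 mm (y) by 58 mm high, walls and floor 4 mm; origin at the centre of its underside. The block stands inside by its -x wall; at least 30 mm are free beside each end of the block
- frame: fixed deep wooden moss-picture frame; x from -112 to 240 mm, 92 mm wide (y), back board 8 mm thick. Origin on the underside, on the centre line, in the plane of the cross bar's face that looks to -x. Bay at x = -104 to 0. Beyond x = 0 the frame is 40 mm high, a 20 mm gap in the cross bar's middle funnels the pin into a 13 mm channel; moss from x = 100 on. The block's +x goes along the frame's +x
- bay (a point): middle of the bay's floor (frame x = -52, z = 8 mm), axes as the frame. Cheeks at y = -32 and 32 mm, 14 mm thick, tops at frame z = 64 mm: the block (2 mm clear each side) goes in only if held by its x faces, 44 mm apart. A sill at the -x end (frame x = -112 to -104, top z = 20 mm) means it is lowered in from above, then slid to +x
- seal (a point): middle of the cross bar's face (frame x = 0, z = 25 mm). Two black rubber pads, one sprung seal strip, stand 5 mm out of the face towards -x: 2 N starts pressing them, 5.5 N presses them flush; let go, they push the block back out. Block against the unpressed strip: its origin at frame x = -27 mm; fully tight: -22 mm
- cam (a joint): turn of the steel cam about the upright axis at frame x = 52 mm, y = 0, in rad: 0 open (mouth to the bay), grows clockwise seen from above, stop at 1.6; starts at 0 to 0.2. With the block against the strip the pin stands in the mouth; from about 0.6 the spiral hooks the pin and draws the block in, from 1.35 on within 2 mm of the cross bar. Stiff (0.06 N m, more when drawing); stays where left
- wing (a point): middle of the cam's wing grip, an upright steel bar 46 mm long (this point's y), 10 mm thick (its x), 26 mm high, on the cam's axis. The point is at frame z = 55 mm, the bar spans z = 42 to 68 mm; it turns with the cam. At cam 0 the bar lies across the frame (point axes as the frame's)
- tape: white tape roll lying flat, 90 mm across, 24 mm high; bystander, leave it alone
- notebook: red pocket notebook, 105 mm (x) by 75 mm (y) by 14 mm; bystander, leave it alone
There are look-alikes about, which are no part of the job. Of the things that look like the block, take the one that is farthest to the robot's right at the start.

How it is judged:
By the outcome, as a careful person would: the job done as asked, in the order asked, and still so for the second after the job is handed in, with the robot touching nothing.
It also fails if it takes over 72 s, if anything falls off the work surface, if the arm or the gripper's body presses on something with over 40 N, if the wrist force passes 120 N, or if a joint passes its speed limit or range.

## Working session

There is one attempt and no reset: what is moved stays moved. The work goes in short steps, Python scripts to look and compute and a tool call to move; the robot and the scene stay as the last step left them, time stands still between calls to the robot, and variables do not carry over. Pictures are saved under pics/ and viewed, at most 10 in all, crops included, and the job is handed in when it is done.

Besides the shell and the picture viewer there is one more tool, called after "Emit:" in YAML: its name, and indented under it one key for each argument. step_arm: Moves the arm, as the interface text tells. Shifts and turns lie within -1 to 1; 1 stands for 25 mm of shift or 0.1 rad of turn. Its arguments: {"type":"object","properties":{"plan":{"type":"array","items":{"type":"object","properties":{"x":{"type":"number"},"y":{"type":"number"},"z":{"type":"number"},"rx":{"type":"number"},"ry":{"type":"number"},"rz":{"type":"number"}}}},"jaw":{"type":"number"}},"required":["plan"]}

```bash
mkdir -p pics
cat > h.py <<'E'
from cell import *
import numpy as np, cv2
def cam(n,save=None):
    c=read_camera(n)
    if save: cv2.imwrite('pics/'+save,c['image'][:,:,::-1])
    return c
def K(c):
    f=240/np.tan(np.radians(c['vfov'])/2)
    return np.array([[f,0,c['cx']],[0,f,c['cy']],[0,0,1.]])
def rays(c,uv):
    # distortion: d = u(1+k1 r^2)
    return cv2.undistortPoints(np.array(uv,float).reshape(-1,1,2),K(c),np.array([c['k1'],0,0,0.])).reshape(-1,2)
def onplane(c,uv,z):
    s=rays(c,uv); d=np.c_[s,np.ones(len(s))]@c['R']; o=-c['R'].T@c['t']
    return o+d*((z-o[2])/d[:,2])[:,None]
def bydepth(c,uv):
    uv=np.array(uv,float).reshape(-1,2);s=rays(c,uv)
    z=c['depth'][uv[:,1].round().astype(int),uv[:,0].round().astype(int)]
    return (np.c_[s,np.ones(len(s))]*z[:,None]-c['t'])@c['R']
def cloud(c):
    v,u=np.mgrid[0:480,0:640]
    return bydepth(c,np.c_[u.ravel(),v.ravel()]).reshape(480,640,3)
E
python3 - <<'E'
from h import *
for n in('scene','top'):
    c=cam(n,n+'0.png'); print(n,c['vfov'],c['cx'],c['cy'],c['k1'],-c['R'].T@c['t'],c['R'].round(2).tolist())
s=state();print(s)
E
```

```text
scene 42.942619272583 322.28627314086214 236.245231333732 -0.006925950088527652 [1429.29167563  -78.26976709  585.17104649] [[0.06, 1.0, 0.02], [0.52, -0.02, -0.85], [-0.85, 0.06, -0.52]]
top 53.9076600679023 316.1599873515075 231.41225851882328 -0.02886029222420527 [435.5076604  -12.15285428 823.38593193] [[-0.03, -1.0, -0.04], [-0.99, 0.03, -0.17], [0.17, 0.03, -0.98]]
{'t': 0.1, 'joints': array([ 1.09341180e+00,  4.91504095e-01,  1.55935583e+00, -4.05662554e-05,
        1.09168166e+00, -1.05604524e-01]), 'qvel': array([-0.00088136, -0.00244434, -0.00125188,  0.00244842,  0.00216944,
       -0.00013492]), 'tau': array([ 2.94363839e-03, -6.13631630e+01, -2.58612370e+01,  6.93906751e-02,
        4.69773996e-02, -3.96909172e-05]), 'eef_pos': array([226.94725622, 582.13126855, 214.12844238]), 'tcp_rot': array([-3.14064522e+00, -6.42447360e-05,  2.76983133e+00]), 'ft_force': array([-0.34313429, -0.24614372, -0.36622979]), 'moment': array([-0.04325905,  0.0086131 ,  0.00665827]), 'grip_force': 0.0, 'opening': 0.9997579011978861}
```

```bash
ls -la .
```

```text
total 16
drwxr-xr-x  3 agent agent 4096 Nov 30 15:15 .
drwxr-xr-x 23 root  root  4096 Nov 30 15:14 ..
-rw-r--r--  1 agent agent  888 Nov 30 15:15 h.py
drwxr-xr-x  2 agent agent 4096 Nov 30 15:15 pics
```

View pics/top0.png

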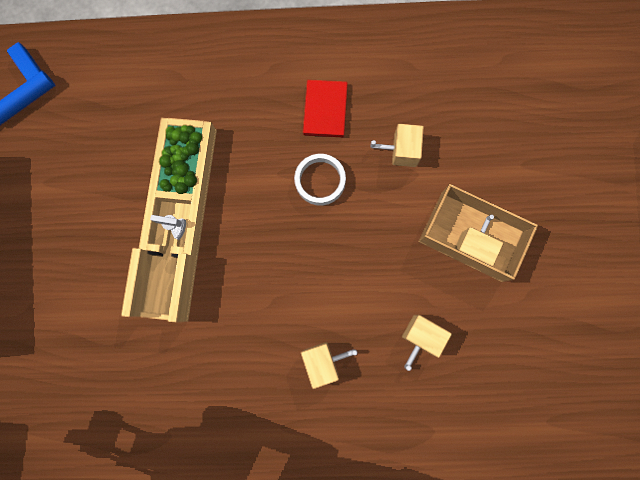

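View pics/scene0.png

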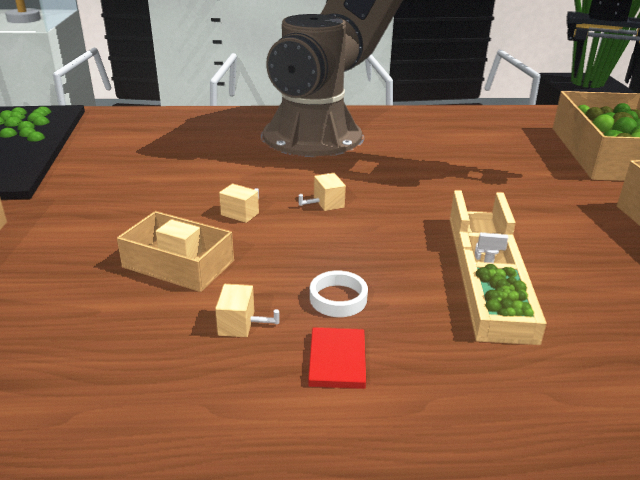

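The top view (image up = world +x, image right = robot's right) shows four block-like objects: (408,145), (481,245), (428,336) and (320,366). The one at (481,245) is farthest right and is the only one in the carton, so it fits. The frame's bay is at (155,285), the cam wing at (167,222), the tape at (320,180) and the notebook at (326,108). I'll measure next and save a crop to confirm.

Run:
```python
from h import *
c=cam('top'); P=cloud(c); hsv=cv2.cvtColor(c['image'],cv2.COLOR_RGB2HSV)
cv2.imwrite('pics/crop1.png',cv2.resize(c['image'][170:295,400:560,::-1],None,fx=5,fy=4.8,interpolation=cv2.INTER_CUBIC)[:600,:800])
Z=P[:,:,2]
def rect(box,z0,z1,name,extra=None):
    u0,v0,u1,v1=box; m=np.zeros(Z.shape,np.uint8); m[v0:v1,u0:u1]=((Z>z0)&(Z<z1))[v0:v1,u0:u1]
    n,l,s,ce=cv2.connectedComponentsWithStats(m)
    for i in range(1,n):
        if s[i,4]<40: continue
        q=P[l==i]; r=cv2.minAreaRect(q[:,:2].astype(np.float32))
        print(name,'n',s[i,4],'px',ce[i].round(),'ctr',np.round(r[0],1),'size',np.round(r[1],1),'ang',round(r[2],2),'z',np.median(q[:,2]).round(1),'mean',q[:,:2].mean(0).round(1))
rect((450,220,510,275),46,56.3,'blocktop')
rect((415,180,545,285),56.5,64,'rim')
rect((115,110,215,325),59,69,'cheeks')
rect((115,110,215,325),36,44,'frame40')
rect((140,205,200,245),62,80,'wing')
rect((470,205,500,240),12,40,'stud')
```

```text
blocktop n 1125 px [480. 248.] ctr [ 530.8 -258. ] size [92.6 50.2] ang 61.41 z 53.0 mean [ 532.7 -253.3]
rim n 45 px [447. 192.] ctr [ 626.1 -203.2] size [10.7 36.6] ang 46.77 z 57.4 mean [ 627.4 -204.8]
rim n 49 px [434. 217.] ctr [ 584.3 -180.6] size [ 3.7 52. ] ang 60.6 z 57.8 mean [ 585.  -180.5]
rim n 76 px [528. 242.] ctr [ 535.9 -329.1] size [ 6.6 74.1] ang 65.04 z 57.6 mean [ 539.1 -330.1]
rim n 65 px [451. 248.] ctr [ 532.8 -205.6] size [69.1  3.8] ang 61.88 z 57.5 mean [ 533.1 -205.3]
cheeks n 178 px [164. 220.] ctr [594.9 266.9] size [48.1 10.3] ang 78.78 z 66.9 mean [594.1 265.5]
cheeks n 593 px [131. 282.] ctr [493.4 318.8] size [ 16.3 110.4] ang 82.48 z 62.8 mean [491.9 318.7]
cheeks n 640 px [177. 287.] ctr [482.5 242.3] size [ 15.5 112.3] ang 82.67 z 63.0 mean [481.7 241.9]
frame40 n 3846 px [176. 186.] ctr [608.  265.2] size [ 94.8 352.1] ang 82.43 z 39.2 mean [660.8 256.3]
frame40 n 154 px [174. 228.] ctr [583. 258.] size [29.7 38. ] ang 15.56 z 40.1 mean [583.8 257.6]
frame40 n 43 px [137. 305.] ctr [457. 317.] size [ 2.6 36.5] ang 84.28 z 39.5 mean [455.8 317.1]
wing n 173 px [164. 219.] ctr [594.9 266.9] size [48.1 10.3] ang 78.78 z 67.0 mean [594.4 265.9]
stud n 242 px [487. 215.] ctr [ 585.5 -271.1] size [52.9 37.5] ang 62.12 z 20.1 mean [ 592.  -278.8]
```

View pics/crop1.png

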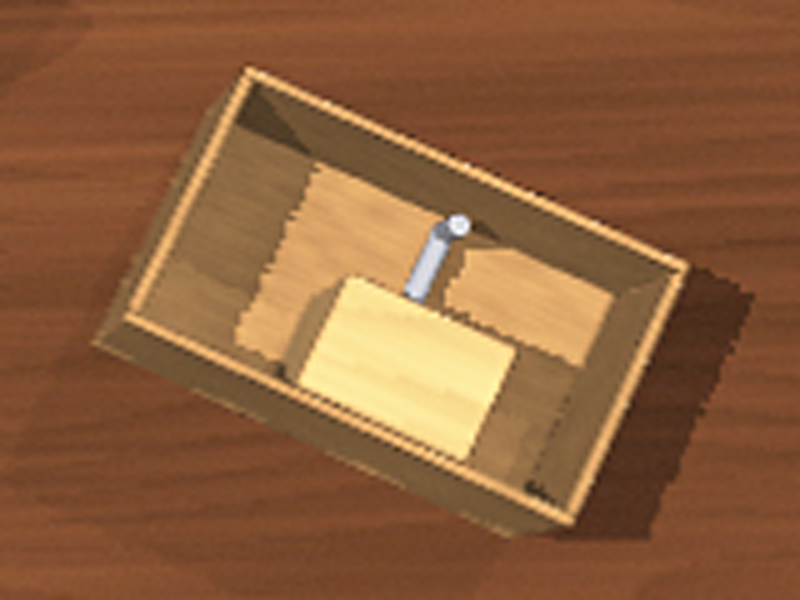

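The crop confirms the block in the carton, with its top corners at crop pixels (352,278), (516,347), (466,458) and (300,385). The stud points up and right, to (459,224). It sits against the near (-x) wall with free space beside both ends.

Run:
```python
from h import *
c=cam('top')
f=lambda a:[((u+.5)/5-.5+400,(v+.5)/4.8-.5+170) for u,v in a]
p=onplane(c,f([(352,278),(516,347),(466,458),(300,385)]),54)[:,:2]
print(p.round(1),[np.linalg.norm(p[i]-p[i-1]).round(1) for i in range(4)],'ctr',p.mean(0))
d=p[0]-p[1]+p[3]-p[2]; print('block yaw (x axis)',np.arctan2(d[1],d[0])-np.pi/2)
pt=onplane(c,f([(459,222)]),32)[0,:2]; print('pin',pt, 'len',np.linalg.norm(pt-p.mean(0)),'yaw',np.arctan2(*(pt-p.mean(0))[::-1]))
r=onplane(c,f([(250,70),(687,265),(571,521),(130,316)]),58)[:,:2]; print('rim',r.round(1),[np.linalg.norm(r[i]-r[i-1]).round(1) for i in range(4)],r.mean(0)); d=r[0]-r[1]+r[3]-r[2]; print(np.arctan2(d[1],d[0])-np.pi/2)
# frame
P=cloud(c);Z=P[:,:,2];m=np.zeros(Z.shape,bool);m[110:325,115:215]=((Z>36)&(Z<69))[110:325,115:215]
yaw=np.radians(82.5-90);R=np.array([[np.cos(yaw),-np.sin(yaw)],[np.sin(yaw),np.cos(yaw)]])
q=P[m][:,:2]@R; print('frame extents',np.percentile(q,[.3,99.7],axis=0))
ch=np.zeros(Z.shape,bool);ch[240:325,115:200]=((Z>60)&(Z<66))[240:325,115:200];q=P[ch][:,:2]@R;print('cheeks',np.percentile(q,[1,99],axis=0), 'gap',[ (q[q[:,1]<q[:,1].mean()][:,1].max()),q[q[:,1]>q[:,1].mean()][:,1].min()])
w=np.array([594.9,266.9]); print('wing in frame axes',w@R)
```

```text
[[ 566.7 -239.2]
 [ 541.3 -290.6]
 [ 504.  -271. ]
 [ 530.4 -219.5]] [np.float64(41.3), np.float64(57.3), np.float64(42.1), np.float64(58.0)] ctr [ 535.61163496 -255.0762496 ]
block yaw (x axis) -0.4672125229719466
pin [ 589.38675624 -283.4106977 ] len 60.78325935480125 yaw -0.4849402033436644
rim [[ 640.1 -210.3]
 [ 567.1 -347.2]
 [ 481.6 -301.4]
 [ 555.3 -165. ]] [np.float64(96.2), np.float64(155.2), np.float64(97.0), np.float64(155.0)] [ 561.00837157 -255.98262896]
-0.4928826522780325
frame extents [[392.92113818 295.57747905]
 [742.82863085 388.62570417]]
cheeks [[392.41316576 295.96411942]
 [501.73157857 387.30224952]] gap [np.float64(310.86780432047277), np.float64(372.6105190658928)]
wing in frame axes [554.97310733 342.26666525]
```

```bash
cat >> h.py <<'E'
def chain(wps,p=None,yaw=None):
    "each leg: rz units first, then tool-axis shifts in units at the new yaw"
    s=state()
    if p is None: p=s['eef_pos']; yaw=s['tcp_rot'][2]; print('now',p.round(1),s['tcp_rot'].round(4),'t',s['t'],'open',round(s['opening'],3))
    p=np.array(p,float)
    for w in wps:
        d=np.array(w[:3])-p; y=w[3]; dr=(y-yaw+np.pi)%(2*np.pi)-np.pi
        c,sn=np.cos(y),np.sin(y)
        u=np.array([d[0]*c+d[1]*sn,d[0]*sn-d[1]*c,-d[2]])/25
        print(w,'rz %.2f'%(-dr/.1),'xyz',u.round(2),'rows>=%.1f'%np.abs(u).max())
        p=np.array(w[:3],float);yaw=y
E
python3 -c "
from h import *
chain([(560,150,200,2.66),(536,-255,140,2.66),(536,-255,16,2.66)])"
```

```text
now [227.  582.2 214.3] [-3.1409e+00 -1.0000e-04  2.7698e+00] t 0.2 open 1.001
(560, 150, 200, 2.66) rz 1.10 xyz [-19.81  -9.15   0.57] rows>=19.8
(536, -255, 140, 2.66) rz -0.00 xyz [ -6.65 -14.8    2.4 ] rows>=14.8
(536, -255, 16, 2.66) rz -0.00 xyz [0.   0.   4.96] rows>=5.0
```

Emit:
step_arm:
  plan:
    - {"x": -1,"y": -0.45,"rz": 0.55}
    - {"x": -1,"y": -0.45,"rz": 0.55}
    - {"x": -1,"y": -0.45}
    - {"x": -1,"y": -0.45}
    - {"x": -1,"y": -0.45}
    - {"x": -1,"y": -0.45}
    - {"x": -1,"y": -0.45}
    - {"x": -1,"y": -0.45}
    - {"x": -1,"y": -0.45}
    - {"x": -1,"y": -0.45}
  jaw: -0.7

```text
schema error: expected keys x, y, z, rx, ry, rz
```

Emit:
step_arm:
  plan:
    - {"x": -1,"y": -0.45}
    - {"x": -1,"y": -0.45}
    - {"x": -1,"y": -0.45}
    - {"x": -1,"y": -0.45}
    - {"x": -1,"y": -0.45}
    - {"x": -1,"y": -0.45}
    - {"x": -1,"y": -0.45}
    - {"x": -1,"y": -0.45}
    - {"x": -1,"y": -0.45}
    - {"x": -1,"y": -0.45}

```text
schema error: expected keys x, y, z, rx, ry, rz
```

Emit:
step_arm:
  plan:
    - {"x": -0.33,"y": -0.75,"z": 0.1}
    - {"x": -0.33,"y": -0.75,"z": 0.1}
    - {"x": -0.33,"y": -0.75,"z": 0.1}
    - {"x": -0.33,"y": -0.75,"z": 0.1}
    - {"x": -0.33,"y": -0.75,"z": 0.1}
    - {"x": -0.33,"y": -0.75,"z": 0.1}
    - {"x": -0.33,"y": -0.75,"z": 0.1}
    - {"x": -0.33,"y": -0.75,"z": 0.1}
    - {"x": -0.33,"y": -0.75,"z": 0.1}
    - {"x": -0.33,"y": -0.75,"z": 0.1}

```text
schema error: expected keys x, y, z, rx, ry, rz
```

Emit:
step_arm:
  plan:
    - {"x": -0.33,"y": -0.75,"z": 0.1}
    - {"x": -0.33,"y": -0.75,"z": 0.1}
    - {"x": -0.33,"y": -0.75,"z": 0.1}
    - {"x": -0.33,"y": -0.75,"z": 0.1}
    - {"x": -0.33,"y": -0.75,"z": 0.1}
    - {"x": -0.33,"y": -0.75,"z": 0.1}
    - {"x": -0.33,"y": -0.75,"z": 0.1}
    - {"x": -0.33,"y": -0.75,"z": 0.1}
    - {}
    - {}

```text
schema error: expected keys x, y, z, rx, ry, rz
```

```bash
python3 -c "
from h import *
chain([(536,-255,140,2.66),(536,-255,16,2.66)])"
```

```text
now [227.  582.2 214.3] [-3.1409e+00 -1.0000e-04  2.7698e+00] t 0.2 open 1.001
(536, -255, 140, 2.66) rz 1.10 xyz [-26.47 -23.95   2.97] rows>=26.5
(536, -255, 16, 2.66) rz -0.00 xyz [0.   0.   4.96] rows>=5.0
```

All six keys are needed in every row, so I'm resending.

Emit:
step_arm:
  plan:
    - {"x": -1,"y": -0.45,"z": 0,"rx": 0,"ry": 0,"rz": 0.55}
    - {"x": -1,"y": -0.45,"z": 0,"rx": 0,"ry": 0,"rz": 0.55}
    - {"x": -1,"y": -0.45,"z": 0,"rx": 0,"ry": 0,"rz": 0}
    - {"x": -1,"y": -0.45,"z": 0,"rx": 0,"ry": 0,"rz": 0}
    - {"x": -1,"y": -0.45,"z": 0,"rx": 0,"ry": 0,"rz": 0}
    - {"x": -1,"y": -0.45,"z": 0,"rx": 0,"ry": 0,"rz": 0}
    - {"x": -1,"y": -0.45,"z": 0,"rx": 0,"ry": 0,"rz": 0}
    - {"x": -1,"y": -0.45,"z": 0,"rx": 0,"ry": 0,"rz": 0}
    - {"x": -1,"y": -0.45,"z": 0,"rx": 0,"ry": 0,"rz": 0}
    - {"x": -1,"y": -0.45,"z": 0,"rx": 0,"ry": 0,"rz": 0}
  jaw: -0.7

```text
t: 1.03
eef_pos: [400.5, 368.6, 214.6]
tcp_rot: [-3.142, -0.0, 2.66]
ft_force: [1.3, 0.5, 0.1]
opening: 0.847
grip_force: 0.0
```

Emit:
step_arm:
  plan:
    - {"x": -1,"y": -0.45,"z": 0,"rx": 0,"ry": 0,"rz": 0}
    - {"x": -1,"y": -0.45,"z": 0,"rx": 0,"ry": 0,"rz": 0}
    - {"x": -1,"y": -0.45,"z": 0,"rx": 0,"ry": 0,"rz": 0}
    - {"x": -1,"y": -0.45,"z": 0,"rx": 0,"ry": 0,"rz": 0}
    - {"x": -1,"y": -0.45,"z": 0,"rx": 0,"ry": 0,"rz": 0}
    - {"x": -1,"y": -0.45,"z": 0,"rx": 0,"ry": 0,"rz": 0}
    - {"x": -1,"y": -0.45,"z": 0,"rx": 0,"ry": 0,"rz": 0}
    - {"x": -1,"y": -0.45,"z": 0,"rx": 0,"ry": 0,"rz": 0}
    - {"x": -1,"y": -0.45,"z": 0,"rx": 0,"ry": 0,"rz": 0}
    - {"x": -1,"y": -0.45,"z": 0,"rx": 0,"ry": 0,"rz": 0}

```text
t: 1.87
eef_pos: [569.9, 153.0, 214.5]
tcp_rot: [-3.142, -0.0, 2.66]
ft_force: [-0.1, 0.6, 0.7]
opening: 0.848
grip_force: 0.0
```

Emit:
step_arm:
  plan:
    - {"x": -0.33,"y": -0.75,"z": 0.1,"rx": 0,"ry": 0,"rz": 0}
    - {"x": -0.33,"y": -0.75,"z": 0.1,"rx": 0,"ry": 0,"rz": 0}
    - {"x": -0.33,"y": -0.75,"z": 0.1,"rx": 0,"ry": 0,"rz": 0}
    - {"x": -0.33,"y": -0.75,"z": 0.1,"rx": 0,"ry": 0,"rz": 0}
    - {"x": -0.33,"y": -0.75,"z": 0.1,"rx": 0,"ry": 0,"rz": 0}
    - {"x": -0.33,"y": -0.75,"z": 0.1,"rx": 0,"ry": 0,"rz": 0}
    - {"x": -0.33,"y": -0.75,"z": 0.1,"rx": 0,"ry": 0,"rz": 0}
    - {"x": -0.33,"y": -0.75,"z": 0.1,"rx": 0,"ry": 0,"rz": 0}
    - {"x": -0.33,"y": -0.75,"z": 0.1,"rx": 0,"ry": 0,"rz": 0}
    - {"x": -0.33,"y": -0.75,"z": 0.1,"rx": 0,"ry": 0,"rz": 0}

```text
t: 2.7
eef_pos: [555.3, -51.1, 189.4]
tcp_rot: [3.142, -0.0, 2.66]
ft_force: [0.3, -0.5, -0.7]
opening: 0.85
grip_force: 0.0
```

Emit:
step_arm:
  plan:
    - {"x": -0.33,"y": -0.75,"z": 0.1,"rx": 0,"ry": 0,"rz": 0}
    - {"x": -0.33,"y": -0.75,"z": 0.1,"rx": 0,"ry": 0,"rz": 0}
    - {"x": -0.33,"y": -0.75,"z": 0.1,"rx": 0,"ry": 0,"rz": 0}
    - {"x": -0.33,"y": -0.75,"z": 0.1,"rx": 0,"ry": 0,"rz": 0}
    - {"x": -0.33,"y": -0.75,"z": 0.1,"rx": 0,"ry": 0,"rz": 0}
    - {"x": -0.33,"y": -0.75,"z": 0.1,"rx": 0,"ry": 0,"rz": 0}
    - {"x": -0.33,"y": -0.75,"z": 0.1,"rx": 0,"ry": 0,"rz": 0}
    - {"x": -0.33,"y": -0.75,"z": 0.1,"rx": 0,"ry": 0,"rz": 0}
    - {"x": -0.33,"y": -0.75,"z": 0.1,"rx": 0,"ry": 0,"rz": 0}
    - {"x": 0,"y": 0,"z": 0,"rx": 0,"ry": 0,"rz": 0}

```text
t: 3.53
eef_pos: [542.7, -237.0, 166.4]
tcp_rot: [-3.141, -0.0, 2.658]
ft_force: [-1.0, 0.2, 0.2]
opening: 0.849
grip_force: 0.0
```

```bash
python3 -c "
from h import *
chain([(536,-255,140,2.66),(536,-255,16,2.66)])"
```

```text
now [ 542.7 -237.   166.4] [-3.1412e+00 -2.0000e-04  2.6576e+00] t 3.5333 open 0.849
(536, -255, 140, 2.66) rz -0.02 xyz [-0.09 -0.76  1.06] rows>=1.1
(536, -255, 16, 2.66) rz -0.00 xyz [0.   0.   4.96] rows>=5.0
```

Emit:
step_arm:
  plan:
    - {"x": -0.1,"y": -0.75,"z": 0,"rx": 0,"ry": 0,"rz": 0}
    - {"x": 0,"y": 0,"z": 0.5,"rx": 0,"ry": 0,"rz": 0}
    - {"x": 0,"y": 0,"z": 0.7,"rx": 0,"ry": 0,"rz": 0}
    - {"x": 0,"y": 0,"z": 0.7,"rx": 0,"ry": 0,"rz": 0}
    - {"x": 0,"y": 0,"z": 0.7,"rx": 0,"ry": 0,"rz": 0}
    - {"x": 0,"y": 0,"z": 0.7,"rx": 0,"ry": 0,"rz": 0}
    - {"x": 0,"y": 0,"z": 0.7,"rx": 0,"ry": 0,"rz": 0}
    - {"x": 0,"y": 0,"z": 0.7,"rx": 0,"ry": 0,"rz": 0}
    - {"x": 0,"y": 0,"z": 0.7,"rx": 0,"ry": 0,"rz": 0}
    - {"x": 0,"y": 0,"z": 0.6,"rx": 0,"ry": 0,"rz": 0}

```text
t: 4.37
eef_pos: [536.5, -251.2, 16.0]
tcp_rot: [3.141, -0.001, 2.66]
ft_force: [-0.1, -0.5, -0.7]
opening: 0.853
grip_force: 0.0
```

Emit:
step_arm:
  plan:
    - {"x": 0,"y": 0,"z": 0,"rx": 0,"ry": 0,"rz": 0}
    - {"x": 0,"y": 0,"z": 0,"rx": 0,"ry": 0,"rz": 0}
    - {"x": 0,"y": 0,"z": 0,"rx": 0,"ry": 0,"rz": 0}
    - {"x": 0,"y": 0,"z": 0,"rx": 0,"ry": 0,"rz": 0}
    - {"x": 0,"y": 0,"z": 0,"rx": 0,"ry": 0,"rz": 0}
    - {"x": 0,"y": 0,"z": 0,"rx": 0,"ry": 0,"rz": 0}
    - {"x": 0,"y": 0,"z": 0,"rx": 0,"ry": 0,"rz": 0}
    - {"x": 0,"y": 0,"z": 0,"rx": 0,"ry": 0,"rz": 0}
    - {"x": 0,"y": 0,"z": 0,"rx": 0,"ry": 0,"rz": 0}
    - {"x": 0,"y": 0,"z": 0,"rx": 0,"ry": 0,"rz": 0}
  jaw: 1

```text
t: 5.2
eef_pos: [537.1, -252.0, 18.2]
tcp_rot: [3.141, 0.002, 2.66]
ft_force: [-0.7, 2.3, 7.3]
opening: 0.633
grip_force: 30.0
```

Gripped at 60 mm opening, as expected. Next I lift and plan the set-down at (480, 60) on the open table.

Emit:
step_arm:
  plan:
    - {"x": 0,"y": 0,"z": -0.3,"rx": 0,"ry": 0,"rz": 0}
    - {"x": 0,"y": 0,"z": -0.5,"rx": 0,"ry": 0,"rz": 0}
    - {"x": 0,"y": 0,"z": -0.5,"rx": 0,"ry": 0,"rz": 0}
    - {"x": 0,"y": 0,"z": -0.5,"rx": 0,"ry": 0,"rz": 0}
    - {"x": 0,"y": 0,"z": -0.5,"rx": 0,"ry": 0,"rz": 0}
    - {"x": 0,"y": 0,"z": -0.5,"rx": 0,"ry": 0,"rz": 0}
    - {"x": 0,"y": 0,"z": -0.5,"rx": 0,"ry": 0,"rz": 0}
    - {"x": 0,"y": 0,"z": -0.5,"rx": 0,"ry": 0,"rz": 0}
    - {"x": 0,"y": 0,"z": -0.5,"rx": 0,"ry": 0,"rz": 0}
    - {"x": 0,"y": 0,"z": 0,"rx": 0,"ry": 0,"rz": 0}

```text
t: 6.03
eef_pos: [537.4, -252.3, 127.8]
tcp_rot: [-3.141, 0.004, 2.66]
ft_force: [0.7, 0.3, -2.5]
opening: 0.632
grip_force: 30.0
```

```bash
python3 -c "
from h import *
chain([(480,60,120,3.01),(480,60,14,3.01)])
print(state()['grip_force'],state()['ft_force'])"
```

```text
now [ 537.4 -252.3  127.8] [-3.1414  0.0039  2.6598] t 6.0333 open 0.632
(480, 60, 120, 3.01) rz -3.50 xyz [ 3.91 12.08  0.31] rows>=12.1
(480, 60, 14, 3.01) rz -0.00 xyz [0.   0.   4.24] rows>=4.2
29.99426633119583 [ 0.71215043  0.25201509 -2.47913354]
```

Emit:
step_arm:
  plan:
    - {"x": 0,"y": 0,"z": 0,"rx": 0,"ry": 0,"rz": -0.7}
    - {"x": 0,"y": 0,"z": 0,"rx": 0,"ry": 0,"rz": -0.7}
    - {"x": 0,"y": 0,"z": 0,"rx": 0,"ry": 0,"rz": -0.7}
    - {"x": 0,"y": 0,"z": 0,"rx": 0,"ry": 0,"rz": -0.7}
    - {"x": 0,"y": 0,"z": 0,"rx": 0,"ry": 0,"rz": -0.7}
    - {"x": 0.2,"y": 0.5,"z": 0,"rx": 0,"ry": 0,"rz": 0}
    - {"x": 0.26,"y": 0.8,"z": 0,"rx": 0,"ry": 0,"rz": 0}
    - {"x": 0.26,"y": 0.8,"z": 0,"rx": 0,"ry": 0,"rz": 0}
    - {"x": 0.26,"y": 0.8,"z": 0,"rx": 0,"ry": 0,"rz": 0}
    - {"x": 0.26,"y": 0.8,"z": 0,"rx": 0,"ry": 0,"rz": 0}

```text
t: 6.87
eef_pos: [517.2, -154.5, 124.5]
tcp_rot: [3.141, -0.001, 3.008]
ft_force: [-0.8, 0.6, -1.6]
opening: 0.63
grip_force: 30.0
```

Emit:
step_arm:
  plan:
    - {"x": 0.26,"y": 0.8,"z": 0,"rx": 0,"ry": 0,"rz": 0}
    - {"x": 0.26,"y": 0.8,"z": 0,"rx": 0,"ry": 0,"rz": 0}
    - {"x": 0.26,"y": 0.8,"z": 0,"rx": 0,"ry": 0,"rz": 0}
    - {"x": 0.26,"y": 0.8,"z": 0,"rx": 0,"ry": 0,"rz": 0}
    - {"x": 0.26,"y": 0.8,"z": 0,"rx": 0,"ry": 0,"rz": 0}
    - {"x": 0.26,"y": 0.8,"z": 0,"rx": 0,"ry": 0,"rz": 0}
    - {"x": 0.26,"y": 0.8,"z": 0,"rx": 0,"ry": 0,"rz": 0}
    - {"x": 0.26,"y": 0.8,"z": 0,"rx": 0,"ry": 0,"rz": 0}
    - {"x": 0.26,"y": 0.8,"z": 0,"rx": 0,"ry": 0,"rz": 0}
    - {"x": 0.26,"y": 0.8,"z": 0,"rx": 0,"ry": 0,"rz": 0}

```text
t: 7.7
eef_pos: [478.8, 52.1, 124.7]
tcp_rot: [3.142, -0.0, 3.008]
ft_force: [0.4, 0.2, -1.3]
opening: 0.632
grip_force: 30.0
```

Emit:
step_arm:
  plan:
    - {"x": 0,"y": 0,"z": 0.3,"rx": 0,"ry": 0,"rz": 0}
    - {"x": 0,"y": 0,"z": 0.6,"rx": 0,"ry": 0,"rz": 0}
    - {"x": 0,"y": 0,"z": 0.7,"rx": 0,"ry": 0,"rz": 0}
    - {"x": 0,"y": 0,"z": 0.7,"rx": 0,"ry": 0,"rz": 0}
    - {"x": 0,"y": 0,"z": 0.7,"rx": 0,"ry": 0,"rz": 0}
    - {"x": 0,"y": 0,"z": 0.5,"rx": 0,"ry": 0,"rz": 0}
    - {"x": 0,"y": 0,"z": 0.2,"rx": 0,"ry": 0,"rz": 0}
    - {"x": 0,"y": 0,"z": 0.1,"rx": 0,"ry": 0,"rz": 0}
    - {"x": 0,"y": 0,"z": 0,"rx": 0,"ry": 0,"rz": 0}
    - {"x": 0,"y": 0,"z": 0,"rx": 0,"ry": 0,"rz": 0}

```text
t: 8.53
eef_pos: [480.1, 50.7, 30.1]
tcp_rot: [3.141, 0.001, 3.009]
ft_force: [0.3, 0.4, -1.7]
opening: 0.634
grip_force: 30.0
```

Run:
```python
from h import *
chain([(480,60,14,3.01)]); print(state()['ft_force'])
c=cam('scene'); cv2.imwrite('pics/s1.png',cv2.resize(c['image'][130:330,260:560,::-1],None,fx=2.6,fy=2.6,interpolation=cv2.INTER_CUBIC))
```

```text
now [480.1  50.7  30.1] [3.1414e+00 6.0000e-04 3.0094e+00] t 8.5333 open 0.634
(480, 60, 14, 3.01) rz -0.01 xyz [0.05 0.37 0.64] rows>=0.6
[ 0.30130453  0.44519283 -1.67740303]
```

View pics/s1.png

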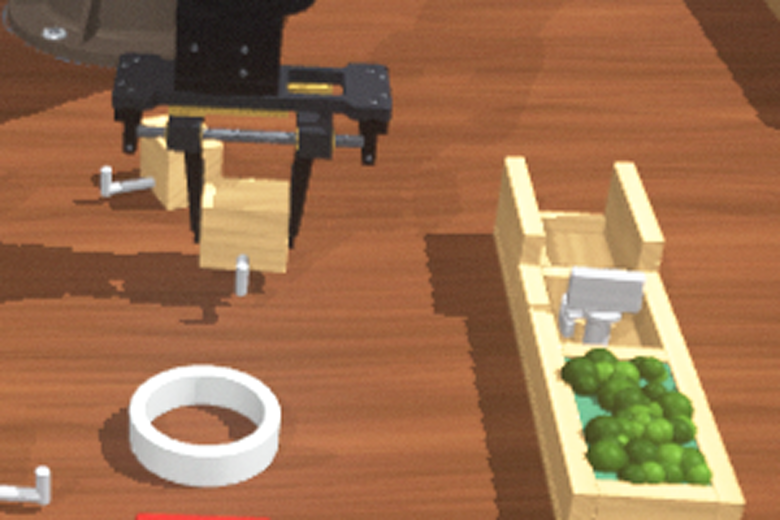

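The crop shows the block held upright with its stud toward +x (pin at crop (242,275)), still about 15 mm above the table and clear of the tape. I'll lower it gently.

Emit:
step_arm:
  plan:
    - {"x": 0,"y": 0,"z": 0.2,"rx": 0,"ry": 0,"rz": 0}
    - {"x": 0,"y": 0,"z": 0.2,"rx": 0,"ry": 0,"rz": 0}
    - {"x": 0,"y": 0,"z": 0.1,"rx": 0,"ry": 0,"rz": 0}
    - {"x": 0,"y": 0,"z": 0.05,"rx": 0,"ry": 0,"rz": 0}
    - {"x": 0,"y": 0,"z": 0.04,"rx": 0,"ry": 0,"rz": 0}
    - {"x": 0,"y": 0,"z": 0.03,"rx": 0,"ry": 0,"rz": 0}
    - {"x": 0,"y": 0,"z": 0.03,"rx": 0,"ry": 0,"rz": 0}
    - {"x": 0,"y": 0,"z": 0,"rx": 0,"ry": 0,"rz": 0}
    - {"x": 0,"y": 0,"z": 0,"rx": 0,"ry": 0,"rz": 0}
    - {"x": 0,"y": 0,"z": 0,"rx": 0,"ry": 0,"rz": 0}

```text
t: 9.42
eef_pos: [479.9, 50.7, 14.1]
tcp_rot: [3.141, 0.001, 3.01]
ft_force: [-4.0, -0.3, 11.5]
opening: 0.632
grip_force: 30.0
```

Emit:
step_arm:
  plan:
    - {"x": 0,"y": 0,"z": 0,"rx": 0,"ry": 0,"rz": 0}
    - {"x": 0,"y": 0,"z": 0,"rx": 0,"ry": 0,"rz": 0}
    - {"x": 0,"y": 0,"z": 0,"rx": 0,"ry": 0,"rz": 0}
    - {"x": 0,"y": 0,"z": 0,"rx": 0,"ry": 0,"rz": 0}
    - {"x": 0,"y": 0,"z": -0.3,"rx": 0,"ry": 0,"rz": 0}
    - {"x": 0,"y": 0,"z": -0.6,"rx": 0,"ry": 0,"rz": 0}
    - {"x": 0,"y": 0,"z": -0.6,"rx": 0,"ry": 0,"rz": 0}
    - {"x": 0,"y": 0,"z": -0.6,"rx": 0,"ry": 0,"rz": 0}
    - {"x": 0,"y": 0,"z": -0.6,"rx": 0,"ry": 0,"rz": 0}
    - {"x": 0,"y": 0,"z": 0,"rx": 0,"ry": 0,"rz": 0}
  jaw: -0.7

```text
t: 10.25
eef_pos: [480.9, 50.7, 83.5]
tcp_rot: [3.141, 0.004, 3.01]
ft_force: [0.3, -0.4, 0.2]
opening: 0.85
grip_force: 0.0
```

Emit:
step_arm:
  plan:
    - {"x": 0,"y": 0,"z": 0,"rx": 0,"ry": 0,"rz": 0.5}
    - {"x": 0,"y": 0,"z": 0,"rx": 0,"ry": 0,"rz": 0.9}
    - {"x": 0,"y": 0,"z": 0,"rx": 0,"ry": 0,"rz": 0.9}
    - {"x": 0,"y": 0,"z": 0,"rx": 0,"ry": 0,"rz": 0.9}
    - {"x": 0,"y": 0,"z": 0,"rx": 0,"ry": 0,"rz": 0.9}
    - {"x": 0,"y": 0,"z": 0,"rx": 0,"ry": 0,"rz": 0.9}
    - {"x": 0,"y": 0,"z": 0,"rx": 0,"ry": 0,"rz": 0.9}
    - {"x": 0,"y": 0,"z": 0,"rx": 0,"ry": 0,"rz": 0.9}
    - {"x": 0,"y": 0,"z": 0,"rx": 0,"ry": 0,"rz": 0.9}
    - {"x": 0,"y": 0,"z": 0,"rx": 0,"ry": 0,"rz": 0.9}
  jaw: -0.35

```text
t: 11.08
eef_pos: [479.7, 50.7, 80.6]
tcp_rot: [-3.141, -0.0, 2.145]
ft_force: [0.5, 0.2, 0.5]
opening: 0.676
grip_force: 0.0
```

Emit:
step_arm:
  plan:
    - {"x": 0,"y": 0,"z": 0,"rx": 0,"ry": 0,"rz": 0.9}
    - {"x": 0,"y": 0,"z": 0,"rx": 0,"ry": 0,"rz": 0.9}
    - {"x": 0,"y": 0,"z": 0,"rx": 0,"ry": 0,"rz": 0.9}
    - {"x": 0,"y": 0,"z": 0,"rx": 0,"ry": 0,"rz": 0.9}
    - {"x": 0,"y": 0,"z": 0,"rx": 0,"ry": 0,"rz": 0.9}
    - {"x": 0,"y": 0,"z": 0,"rx": 0,"ry": 0,"rz": 0.9}
    - {"x": 0,"y": 0,"z": 0,"rx": 0,"ry": 0,"rz": 0.9}
    - {"x": 0,"y": 0,"z": 0,"rx": 0,"ry": 0,"rz": 0.4}
    - {"x": 0,"y": 0,"z": 0,"rx": 0,"ry": 0,"rz": 0}
    - {"x": 0,"y": 0,"z": 0,"rx": 0,"ry": 0,"rz": 0}

```text
t: 11.92
eef_pos: [479.8, 50.7, 80.7]
tcp_rot: [-3.141, -0.0, 1.481]
ft_force: [0.9, -0.1, -0.7]
opening: 0.673
grip_force: 0.0
```

Run:
```python
from h import *
chain([(480,50.7,22,1.44)]); print(state()['ft_force'])
c=cam('scene'); cv2.imwrite('pics/s2.png',cv2.resize(c['image'][130:280,260:410,::-1],None,fx=4,fy=4,interpolation=cv2.INTER_CUBIC))
```

```text
now [479.8  50.7  80.7] [-3.1412e+00 -1.0000e-04  1.4814e+00] t 11.9167 open 0.673
(480, 50.7, 22, 1.44) rz 0.41 xyz [0.   0.01 2.35] rows>=2.3
[ 0.87031452 -0.0876923  -0.681543  ]
```

View pics/s2.png

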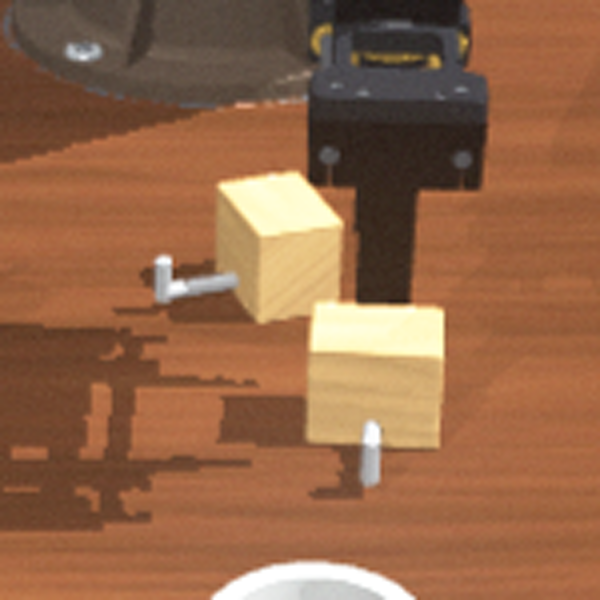

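The block stands upright on the table with the stud toward the camera (+x), its pin at crop (370,455). The front finger is above and clear of it. I'll turn the last 0.04 rad, descend to z = 20 (above the 14 mm bar) and grip by the x faces.

Emit:
step_arm:
  plan:
    - {"x": 0,"y": 0,"z": 0,"rx": 0,"ry": 0,"rz": 0.4}
    - {"x": 0,"y": 0,"z": 0.3,"rx": 0,"ry": 0,"rz": 0}
    - {"x": 0,"y": 0,"z": 0.4,"rx": 0,"ry": 0,"rz": 0}
    - {"x": 0,"y": 0,"z": 0.4,"rx": 0,"ry": 0,"rz": 0}
    - {"x": 0,"y": 0,"z": 0.4,"rx": 0,"ry": 0,"rz": 0}
    - {"x": 0,"y": 0,"z": 0.4,"rx": 0,"ry": 0,"rz": 0}
    - {"x": 0,"y": 0,"z": 0.3,"rx": 0,"ry": 0,"rz": 0}
    - {"x": 0,"y": 0,"z": 0.2,"rx": 0,"ry": 0,"rz": 0}
    - {"x": 0,"y": 0,"z": 0,"rx": 0,"ry": 0,"rz": 0}
    - {"x": 0,"y": 0,"z": 0,"rx": 0,"ry": 0,"rz": 0}

```text
t: 12.8
eef_pos: [479.9, 50.7, 20.7]
tcp_rot: [-3.141, -0.0, 1.44]
ft_force: [0.0, -1.1, 0.9]
opening: 0.674
grip_force: 0.0
```

Emit:
step_arm:
  plan:
    - {"x": 0,"y": 0,"z": 0,"rx": 0,"ry": 0,"rz": 0}
    - {"x": 0,"y": 0,"z": 0,"rx": 0,"ry": 0,"rz": 0}
    - {"x": 0,"y": 0,"z": 0,"rx": 0,"ry": 0,"rz": 0}
    - {"x": 0,"y": 0,"z": 0,"rx": 0,"ry": 0,"rz": 0}
    - {"x": 0,"y": 0,"z": 0,"rx": 0,"ry": 0,"rz": 0}
    - {"x": 0,"y": 0,"z": 0,"rx": 0,"ry": 0,"rz": 0}
    - {"x": 0,"y": 0,"z": 0,"rx": 0,"ry": 0,"rz": 0}
    - {"x": 0,"y": 0,"z": 0,"rx": 0,"ry": 0,"rz": 0}
    - {"x": 0,"y": 0,"z": 0,"rx": 0,"ry": 0,"rz": 0}
    - {"x": 0,"y": 0,"z": 0,"rx": 0,"ry": 0,"rz": 0}
  jaw: 1

```text
t: 13.63
eef_pos: [480.1, 50.7, 21.2]
tcp_rot: [3.141, -0.0, 1.44]
ft_force: [-0.8, -0.2, 6.3]
opening: 0.462
grip_force: 30.0
```

Emit:
step_arm:
  plan:
    - {"x": 0,"y": 0,"z": -0.2,"rx": 0,"ry": 0,"rz": 0}
    - {"x": 0,"y": 0,"z": -0.5,"rx": 0,"ry": 0,"rz": 0}
    - {"x": 0,"y": 0,"z": -0.7,"rx": 0,"ry": 0,"rz": 0}
    - {"x": 0,"y": 0,"z": -0.7,"rx": 0,"ry": 0,"rz": 0}
    - {"x": 0,"y": 0,"z": -0.7,"rx": 0,"ry": 0,"rz": 0}
    - {"x": 0,"y": 0,"z": -0.7,"rx": 0,"ry": 0,"rz": 0}
    - {"x": 0,"y": 0,"z": -0.7,"rx": 0,"ry": 0,"rz": 0}
    - {"x": 0,"y": 0,"z": 0,"rx": 0,"ry": 0,"rz": 0}
    - {"x": 0,"y": 0,"z": 0,"rx": 0,"ry": 0,"rz": 0}
    - {"x": 0,"y": 0,"z": 0,"rx": 0,"ry": 0,"rz": 0}

```text
t: 14.47
eef_pos: [479.4, 50.7, 125.2]
tcp_rot: [-3.141, 0.0, 1.44]
ft_force: [0.5, 0.6, -1.6]
opening: 0.464
grip_force: 30.0
```

Run:
```python
from h import *
# frame pose: along 503.5, lateral 342, yaw -0.131
yaw=-0.131;R=np.array([[np.cos(yaw),-np.sin(yaw)],[np.sin(yaw),np.cos(yaw)]])
for n,a in (('origin',0),('place -56',-56),('wing',52)): print(n,(R@[503.5+a,342]).round(1))
b=R@[503.5-56,342]
chain([(b[0],b[1],122,1.44)])
# held block: top face in top view (mask by height around TCP)
s=state(); c=cam('top'); P=cloud(c)
m=(np.abs(P[:,:,0]-s['eef_pos'][0])<60)&(np.abs(P[:,:,1]-s['eef_pos'][1])<60)
cs=cam('scene');Ps=cloud(cs)
hs=cv2.cvtColor(cs['image'],cv2.COLOR_RGB2HSV)
# front face (+x) of block in scene: points near x=tcp+22 
e=s['eef_pos'];d=Ps-e
u=d@np.array([np.cos(-.131),np.sin(-.131),0]);v=d@np.array([np.sin(.131),np.cos(.131),0])
f=(np.abs(u-22)<8)&(np.abs(v)<40)&(d[:,:,2]<15)&(d[:,:,2]>-30)&(hs[:,:,2]>120)&(hs[:,:,1]>50)
print('front face n',f.sum(),'u',np.median(u[f]),'v',np.percentile(v[f],[1,50,99]),'z',np.percentile(d[:,:,2][f],[1,99]),'slope',np.polyfit(v[f],u[f],1)[0])
p=(np.abs(u-60)<9)&(np.abs(v)<15)&(d[:,:,2]<15)&(d[:,:,2]>-25); print('pin v',v[p].mean(),u[p].mean(),'n',p.sum())
```

```text
origin [543.9 273.3]
place -56 [488.3 280.6]
wing [595.4 266.5]
now [479.4  50.7 125.2] [-3.1407  0.      1.4398] t 14.4667 open 0.464
(np.float64(488.3396830258892), np.float64(280.6146895338412), 122, 1.44) rz -0.00 xyz [ 9.16 -0.85  0.13] rows>=9.2
front face n 497 u 21.274855266445165 v [-29.72526226   3.39525081  28.68585815] z [-20.59523198  14.49531172] slope 0.0027096163580227327
pin v -0.8069493247708964 61.99444588238837 n 65
```

Held squarely: the front face is 21 mm ahead of the TCP, centred within 1 mm. Now one check of the bay from the scene camera.

Run:
```python
from h import *
yaw=-0.131;R=np.array([[np.cos(yaw),-np.sin(yaw)],[np.sin(yaw),np.cos(yaw)]])
for n in('scene','top'):
    c=cam(n);P=cloud(c);q=P[:,:,:2]@R;x=q[:,:,0]-503.5;y=q[:,:,1]-342;z=P[:,:,2]
    w=(x>-125)&(x<0)&(np.abs(y)<60)
    ch=w&(z>59)&(z<67)
    L=ch&(y>0);Rr=ch&(y<0)
    f=lambda a:np.percentile(a,[1,50,99]).round(1)
    print(n,'L y',f(y[L]),'R y',f(y[Rr]),'x',f(x[ch]),'z',f(z[ch]),'slope',np.polyfit(x[L],y[L],1)[0],np.polyfit(x[Rr],y[Rr],1)[0],L.sum(),Rr.sum())
    wg=(np.abs(x-52)<30)&(np.abs(y)<35)&(z>62)&(z<75)
    print(' wing',x[wg].mean(),y[wg].mean(),cv2.minAreaRect(np.c_[x[wg],y[wg]].astype(np.float32)),f(z[wg]))
    fr=(x>-20)&(x<260)&(np.abs(y)<60)&(z>35)&(z<43); print(' frame y',f(y[fr]),f(x[fr]))
```

```text
scene L y [32.7 39.  47.2] R y [-45.2 -38.5 -30.8] x [-109.6  -49.7   -0.4] z [59.4 64.6 66.6] slope 0.002988881148244462 0.000826676565332315 278 264
 wing 54.60677891651678 0.14315533540006287 ((53.43852996826172, 0.6666316986083984), (46.22051239013672, 15.572736740112305), 85.90618133544922) [62.1 67.3 70.2]
 frame y [-45.  -11.1  46.5] [ -3.2 154.2 241.2]Traceback (most recent call last):
  File "<stdin>", line 9, in <module>
  File "<stdin>", line 8, in <lambda>
    return _quantile_unchecked(
        a, q, axis, out, overwrite_input, method, keepdims, weights)
    return _ureduce(a,
                    func=_quantile_ureduce_func,
    ...<5 lines>...
                    overwrite_input=overwrite_input,
                    method=method)
    r = func(a, **kwargs)
    result = _quantile(arr,
                       quantiles=q,
    ...<2 lines>...
                       out=out,
                       weights=wgt)
    slices_having_nans = np.isnan(arr[-1, ...])
                                  ~~~^^^^^^^^^
IndexError: index -1 is out of bounds for axis 0 with size 0
```

Run:
```python
from h import *
yaw=-0.131;R=np.array([[np.cos(yaw),-np.sin(yaw)],[np.sin(yaw),np.cos(yaw)]])
b=R@[503.5-56,343.2]; print(b)
chain([(b[0],b[1],122,1.44)])
```

```text
[488.49643379 281.80440765]
now [479.5  50.7 125. ] [-3.1400e+00  1.0000e-04  1.4397e+00] t 14.6667 open 0.461
(np.float64(488.4964337933265), np.float64(281.80440765041664), 122, 1.44) rz -0.00 xyz [ 9.21 -0.85  0.12] rows>=9.2
```

Emit:
step_arm:
  plan:
    - {"x": 0.4,"y": -0.05,"z": 0,"rx": 0,"ry": 0,"rz": 0}
    - {"x": 0.7,"y": -0.06,"z": 0,"rx": 0,"ry": 0,"rz": 0}
    - {"x": 0.7,"y": -0.06,"z": 0,"rx": 0,"ry": 0,"rz": 0}
    - {"x": 0.7,"y": -0.06,"z": 0,"rx": 0,"ry": 0,"rz": 0}
    - {"x": 0.7,"y": -0.06,"z": 0,"rx": 0,"ry": 0,"rz": 0}
    - {"x": 0.7,"y": -0.06,"z": 0,"rx": 0,"ry": 0,"rz": 0}
    - {"x": 0.7,"y": -0.06,"z": 0,"rx": 0,"ry": 0,"rz": 0}
    - {"x": 0.7,"y": -0.06,"z": 0,"rx": 0,"ry": 0,"rz": 0}
    - {"x": 0.7,"y": -0.06,"z": 0,"rx": 0,"ry": 0,"rz": 0}
    - {"x": 0.7,"y": -0.06,"z": 0,"rx": 0,"ry": 0,"rz": 0}

```text
t: 15.5
eef_pos: [486.8, 220.2, 125.5]
tcp_rot: [-3.141, 0.0, 1.44]
ft_force: [0.3, 0.1, -1.7]
opening: 0.466
grip_force: 30.0
```

Emit:
step_arm:
  plan:
    - {"x": 0.7,"y": -0.06,"z": 0,"rx": 0,"ry": 0,"rz": 0}
    - {"x": 0.7,"y": -0.06,"z": 0,"rx": 0,"ry": 0,"rz": 0}
    - {"x": 0.6,"y": -0.06,"z": 0,"rx": 0,"ry": 0,"rz": 0}
    - {"x": 0.5,"y": -0.06,"z": 0,"rx": 0,"ry": 0,"rz": 0}
    - {"x": 0,"y": 0,"z": 0,"rx": 0,"ry": 0,"rz": 0}
    - {"x": 0,"y": 0,"z": 0,"rx": 0,"ry": 0,"rz": 0}
    - {"x": 0,"y": 0,"z": 0,"rx": 0,"ry": 0,"rz": 0}
    - {"x": 0,"y": 0,"z": 0,"rx": 0,"ry": 0,"rz": 0}
    - {"x": 0,"y": 0,"z": 0,"rx": 0,"ry": 0,"rz": 0}
    - {"x": 0,"y": 0,"z": 0,"rx": 0,"ry": 0,"rz": 0}

```text
t: 16.33
eef_pos: [489.5, 280.9, 126.0]
tcp_rot: [3.142, -0.0, 1.439]
ft_force: [0.4, 0.0, -2.3]
opening: 0.46
grip_force: 30.0
```

Run:
```python
from h import *
chain([(488.5,281.8,88,1.44)])
```

```text
now [489.5 280.9 126. ] [ 3.1415e+00 -1.0000e-04  1.4391e+00] t 16.3333 open 0.46
(488.5, 281.8, 88, 1.44) rz -0.01 xyz [ 0.03 -0.04  1.52] rows>=1.5
```

Emit:
step_arm:
  plan:
    - {"x": 0.03,"y": 0,"z": 0.4,"rx": 0,"ry": 0,"rz": 0}
    - {"x": 0,"y": 0,"z": 0.5,"rx": 0,"ry": 0,"rz": 0}
    - {"x": 0,"y": 0,"z": 0.4,"rx": 0,"ry": 0,"rz": 0}
    - {"x": 0,"y": 0,"z": 0.2,"rx": 0,"ry": 0,"rz": 0}
    - {"x": 0,"y": 0,"z": 0.15,"rx": 0,"ry": 0,"rz": 0}
    - {"x": 0,"y": 0,"z": 0.15,"rx": 0,"ry": 0,"rz": 0}
    - {"x": 0,"y": 0,"z": 0.1,"rx": 0,"ry": 0,"rz": 0}
    - {"x": 0,"y": 0,"z": 0.1,"rx": 0,"ry": 0,"rz": 0}
    - {"x": 0,"y": 0,"z": 0,"rx": 0,"ry": 0,"rz": 0}
    - {"x": 0,"y": 0,"z": 0,"rx": 0,"ry": 0,"rz": 0}

```text
t: 17.17
eef_pos: [489.6, 282.2, 76.0]
tcp_rot: [3.141, -0.0, 1.44]
ft_force: [0.1, 0.2, -0.7]
opening: 0.462
grip_force: 30.0
```

The block has entered the bay without touching. Going on down to near the floor.

Emit:
step_arm:
  plan:
    - {"x": 0,"y": 0,"z": 0.3,"rx": 0,"ry": 0,"rz": 0}
    - {"x": 0,"y": 0,"z": 0.3,"rx": 0,"ry": 0,"rz": 0}
    - {"x": 0,"y": 0,"z": 0.3,"rx": 0,"ry": 0,"rz": 0}
    - {"x": 0,"y": 0,"z": 0.3,"rx": 0,"ry": 0,"rz": 0}
    - {"x": 0,"y": 0,"z": 0.3,"rx": 0,"ry": 0,"rz": 0}
    - {"x": 0,"y": 0,"z": 0.2,"rx": 0,"ry": 0,"rz": 0}
    - {"x": 0,"y": 0,"z": 0.08,"rx": 0,"ry": 0,"rz": 0}
    - {"x": 0,"y": 0,"z": 0.06,"rx": 0,"ry": 0,"rz": 0}
    - {"x": 0,"y": 0,"z": 0.03,"rx": 0,"ry": 0,"rz": 0}
    - {"x": 0,"y": 0,"z": 0,"rx": 0,"ry": 0,"rz": 0}

```text
t: 18.0
eef_pos: [489.6, 282.2, 29.4]
tcp_rot: [3.141, -0.0, 1.44]
ft_force: [0.3, -0.3, -2.3]
opening: 0.465
grip_force: 30.0
```

Emit:
step_arm:
  plan:
    - {"x": 0,"y": 0,"z": 0,"rx": 0,"ry": 0,"rz": 0}
    - {"x": 0,"y": 0,"z": 0,"rx": 0,"ry": 0,"rz": 0}
    - {"x": 0,"y": 0,"z": 0,"rx": 0,"ry": 0,"rz": 0}
    - {"x": 0,"y": 0,"z": 0,"rx": 0,"ry": 0,"rz": 0}
    - {"x": 0,"y": 0,"z": -0.4,"rx": 0,"ry": 0,"rz": 0}
    - {"x": 0,"y": 0,"z": -0.6,"rx": 0,"ry": 0,"rz": 0}
    - {"x": 0,"y": 0,"z": -0.6,"rx": 0,"ry": 0,"rz": 0}
    - {"x": 0,"y": 0,"z": -0.6,"rx": 0,"ry": 0,"rz": 0}
    - {"x": 0,"y": 0,"z": -0.2,"rx": 0,"ry": 0,"rz": 0}
    - {"x": 0,"y": 0,"z": 0,"rx": 0,"ry": 0,"rz": 0}
  jaw: -0.35

```text
t: 18.83
eef_pos: [490.0, 282.4, 90.8]
tcp_rot: [3.139, -0.001, 1.44]
ft_force: [-0.0, 0.0, -0.6]
opening: 0.678
grip_force: 0.0
```

Emit:
step_arm:
  plan:
    - {"x": 0,"y": -0.4,"z": 0,"rx": 0,"ry": 0,"rz": 0}
    - {"x": 0,"y": -0.4,"z": 0,"rx": 0,"ry": 0,"rz": 0}
    - {"x": 0,"y": -0.4,"z": 0,"rx": 0,"ry": 0,"rz": 0}
    - {"x": 0,"y": -0.4,"z": 0,"rx": 0,"ry": 0,"rz": 0}
    - {"x": 0,"y": 0,"z": 0,"rx": 0,"ry": 0,"rz": 0}
    - {"x": 0,"y": 0,"z": 0,"rx": 0,"ry": 0,"rz": 0}
    - {"x": 0,"y": 0,"z": 0,"rx": 0,"ry": 0,"rz": 0}
    - {"x": 0,"y": 0,"z": 0,"rx": 0,"ry": 0,"rz": 0}
    - {"x": 0,"y": 0,"z": 0,"rx": 0,"ry": 0,"rz": 0}
    - {"x": 0,"y": 0,"z": 0,"rx": 0,"ry": 0,"rz": 0}
  jaw: 1

```text
t: 19.67
eef_pos: [450.1, 287.3, 89.1]
tcp_rot: [3.141, -0.0, 1.44]
ft_force: [0.3, 0.3, -0.7]
opening: 0.037
grip_force: 0.0
```

Run:
```python
from h import *
yaw=-0.131;R=np.array([[np.cos(yaw),-np.sin(yaw)],[np.sin(yaw),np.cos(yaw)]])
b=R@[503.5-93,343.2]
chain([(b[0],b[1],84,1.44),(b[0],b[1],25,1.44)])
c=cam('scene'); cv2.imwrite('pics/s3.png',cv2.resize(c['image'][160:350,420:570,::-1],None,fx=3,fy=3,interpolation=cv2.INTER_CUBIC))
```

```text
now [450.1 287.3  89.1] [ 3.1415e+00 -1.0000e-04  1.4395e+00] t 19.6667 open 0.037
(np.float64(451.81345853225037), np.float64(286.6375563130667), 84, 1.44) rz -0.00 xyz [-0.02  0.07  0.2 ] rows>=0.2
(np.float64(451.81345853225037), np.float64(286.6375563130667), 25, 1.44) rz -0.00 xyz [0.   0.   2.36] rows>=2.4
```

View pics/s3.png

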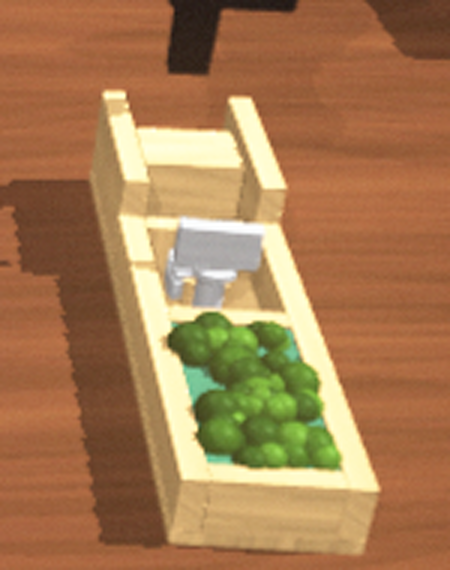

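The block sits flat in the bay, its top at crop (190,147), level with the cheeks and aligned. The shut fingers are behind it. Now down behind it to z = 25, above the sill.

Emit:
step_arm:
  plan:
    - {"x": 0,"y": 0,"z": 0.3,"rx": 0,"ry": 0,"rz": 0}
    - {"x": 0,"y": 0,"z": 0.4,"rx": 0,"ry": 0,"rz": 0}
    - {"x": 0,"y": 0,"z": 0.4,"rx": 0,"ry": 0,"rz": 0}
    - {"x": 0,"y": 0,"z": 0.4,"rx": 0,"ry": 0,"rz": 0}
    - {"x": 0,"y": 0,"z": 0.4,"rx": 0,"ry": 0,"rz": 0}
    - {"x": 0,"y": 0,"z": 0.35,"rx": 0,"ry": 0,"rz": 0}
    - {"x": 0,"y": 0,"z": 0.25,"rx": 0,"ry": 0,"rz": 0}
    - {"x": 0,"y": 0,"z": 0,"rx": 0,"ry": 0,"rz": 0}
    - {"x": 0,"y": 0,"z": 0,"rx": 0,"ry": 0,"rz": 0}
    - {"x": 0,"y": 0,"z": 0,"rx": 0,"ry": 0,"rz": 0}

```text
t: 20.55
eef_pos: [450.0, 287.5, 26.9]
tcp_rot: [3.141, -0.0, 1.44]
ft_force: [0.4, 0.4, -0.1]
opening: 0.006
grip_force: 0.0
```

Emit:
step_arm:
  plan:
    - {"x": 0,"y": 0.1,"z": 0,"rx": 0,"ry": 0,"rz": 0}
    - {"x": 0,"y": 0.1,"z": 0,"rx": 0,"ry": 0,"rz": 0}
    - {"x": 0,"y": 0.1,"z": 0,"rx": 0,"ry": 0,"rz": 0}
    - {"x": 0,"y": 0.1,"z": 0,"rx": 0,"ry": 0,"rz": 0}
    - {"x": 0,"y": 0.1,"z": 0,"rx": 0,"ry": 0,"rz": 0}
    - {"x": 0,"y": 0.1,"z": 0,"rx": 0,"ry": 0,"rz": 0}
    - {"x": 0,"y": 0.1,"z": 0,"rx": 0,"ry": 0,"rz": 0}
    - {"x": 0,"y": 0.1,"z": 0,"rx": 0,"ry": 0,"rz": 0}
    - {"x": 0,"y": 0.1,"z": 0,"rx": 0,"ry": 0,"rz": 0}
    - {"x": 0,"y": 0,"z": 0,"rx": 0,"ry": 0,"rz": 0}

```text
t: 21.38
eef_pos: [472.7, 284.4, 26.6]
tcp_rot: [3.141, -0.0, 1.44]
ft_force: [-0.8, -0.8, -1.6]
opening: 0.004
grip_force: 0.1
```

Run:
```python
from h import *
yaw=-0.131;R=np.array([[np.cos(yaw),-np.sin(yaw)],[np.sin(yaw),np.cos(yaw)]])
s=state();print('tcp frame',s['eef_pos'][:2]@R-[503.5,342],s['ft_force'],s['eef_pos'])
c=cam('scene');P=cloud(c);q=P[:,:,:2]@R;x=q[:,:,0]-503.5;y=q[:,:,1]-342;z=P[:,:,2]
m=(np.abs(y-1)<27)&(x>-75)&(x<5)&(z>54)&(z<62);print('block top x',np.percentile(x[m],[1,50,99]).round(1),m.sum())
```

```text
tcp frame [-71.98333983   1.71417603] [-0.80894537 -0.80701671 -1.57270618] [472.71720757 284.40201209  26.63474821]
block top x [-65.9 -37.  -16.4] 453
```

Emit:
step_arm:
  plan:
    - {"x": 0,"y": 0.06,"z": 0,"rx": 0,"ry": 0,"rz": 0}
    - {"x": 0,"y": 0.06,"z": 0,"rx": 0,"ry": 0,"rz": 0}
    - {"x": 0,"y": 0.06,"z": 0,"rx": 0,"ry": 0,"rz": 0}
    - {"x": 0,"y": 0.06,"z": 0,"rx": 0,"ry": 0,"rz": 0}
    - {"x": 0,"y": 0.06,"z": 0,"rx": 0,"ry": 0,"rz": 0}
    - {"x": 0,"y": 0.04,"z": 0,"rx": 0,"ry": 0,"rz": 0}
    - {"x": 0,"y": 0.04,"z": 0,"rx": 0,"ry": 0,"rz": 0}
    - {"x": 0,"y": 0,"z": 0,"rx": 0,"ry": 0,"rz": 0}
    - {"x": 0,"y": 0,"z": 0,"rx": 0,"ry": 0,"rz": 0}
    - {"x": 0,"y": 0,"z": 0,"rx": 0,"ry": 0,"rz": 0}

```text
t: 22.27
eef_pos: [481.7, 283.2, 26.6]
tcp_rot: [3.141, -0.0, 1.44]
ft_force: [0.5, 0.5, 0.8]
opening: 0.002
grip_force: 0.2
```

Emit:
step_arm:
  plan:
    - {"x": 0,"y": 0.02,"z": 0,"rx": 0,"ry": 0,"rz": 0}
    - {"x": 0,"y": 0.02,"z": 0,"rx": 0,"ry": 0,"rz": 0}
    - {"x": 0,"y": 0.02,"z": 0,"rx": 0,"ry": 0,"rz": 0}
    - {"x": 0,"y": 0.02,"z": 0,"rx": 0,"ry": 0,"rz": 0}
    - {"x": 0,"y": 0,"z": 0,"rx": 0,"ry": 0,"rz": 0}
    - {"x": 0,"y": 0,"z": 0,"rx": 0,"ry": 0,"rz": 0}
    - {"x": 0,"y": 0,"z": 0,"rx": 0,"ry": 0,"rz": 0}
    - {"x": 0,"y": 0,"z": 0,"rx": 0,"ry": 0,"rz": 0}
    - {"x": 0,"y": 0,"z": 0,"rx": 0,"ry": 0,"rz": 0}
    - {"x": 0,"y": 0,"z": 0,"rx": 0,"ry": 0,"rz": 0}

```text
t: 23.1
eef_pos: [483.5, 283.0, 26.6]
tcp_rot: [3.142, -0.0, 1.44]
ft_force: [-1.7, 0.1, 0.4]
opening: 0.008
grip_force: 0.8
```

```bash
cat > st.py <<'E'
from h import *
yaw=-0.131;R=np.array([[np.cos(yaw),-np.sin(yaw)],[np.sin(yaw),np.cos(yaw)]])
s=state();print('tcp frame',(s['eef_pos'][:2]@R-[503.5,342]).round(1),'f frame',(s['ft_force'][:2]@R).round(1),s['ft_force'].round(1),s['eef_pos'].round(1),s['t'])
c=cam('scene');P=cloud(c);q=P[:,:,:2]@R;x=q[:,:,0]-503.5;y=q[:,:,1]-342;z=P[:,:,2]
m=(np.abs(y-1)<27)&(x>-85)&(x<5)&(z>56)&(z<61);v=c['image'].max(2)>140;m&=v;print('block top x',np.percentile(x[m],[1,50,99]).round(1),m.sum())
E
python3 st.py
```

```text
tcp frame [-61.1   1.7] f frame [-1.7 -0.1] [-1.7  0.1  0.4] [483.5 283.   26.6] 23.1
block top x [-52.2 -26.   -6.2] 398
```

Emit:
step_arm:
  plan:
    - {"x": 0,"y": 0.02,"z": 0,"rx": 0,"ry": 0,"rz": 0}
    - {"x": 0,"y": 0.02,"z": 0,"rx": 0,"ry": 0,"rz": 0}
    - {"x": 0,"y": 0.02,"z": 0,"rx": 0,"ry": 0,"rz": 0}
    - {"x": 0,"y": 0,"z": 0,"rx": 0,"ry": 0,"rz": 0}
    - {"x": 0,"y": 0,"z": 0,"rx": 0,"ry": 0,"rz": 0}
    - {"x": 0,"y": 0,"z": 0,"rx": 0,"ry": 0,"rz": 0}
    - {"x": 0,"y": 0,"z": 0,"rx": 0,"ry": 0,"rz": 0}
    - {"x": 0,"y": 0,"z": 0,"rx": 0,"ry": 0,"rz": 0}
    - {"x": 0,"y": 0,"z": 0,"rx": 0,"ry": 0,"rz": 0}
    - {"x": 0,"y": 0,"z": 0,"rx": 0,"ry": 0,"rz": 0}

```text
t: 23.98
eef_pos: [485.1, 282.8, 26.6]
tcp_rot: [3.142, -0.0, 1.44]
ft_force: [-0.9, 0.3, 1.1]
opening: 0.006
grip_force: 0.6
```

```bash
python3 st.py; python3 st.py
```

```text
tcp frame [-59.5   1.7] f frame [-1.   0.2] [-0.9  0.3  1.1] [485.1 282.8  26.6] 23.9833
block top x [-50.8 -26.6  -4.4] 403
tcp frame [-59.5   1.7] f frame [-1.3 -0.6] [-1.3 -0.4  0.8] [485.1 282.7  26.6] 24.0333
block top x [-51.  -26.1  -4.6] 409
```

Emit:
step_arm:
  plan:
    - {"x": 0,"y": 0.02,"z": 0,"rx": 0,"ry": 0,"rz": 0}
    - {"x": 0,"y": 0.02,"z": 0,"rx": 0,"ry": 0,"rz": 0}
    - {"x": 0,"y": 0.02,"z": 0,"rx": 0,"ry": 0,"rz": 0}
    - {"x": 0,"y": 0.02,"z": 0,"rx": 0,"ry": 0,"rz": 0}
    - {"x": 0,"y": 0,"z": 0,"rx": 0,"ry": 0,"rz": 0}
    - {"x": 0,"y": 0,"z": 0,"rx": 0,"ry": 0,"rz": 0}
    - {"x": 0,"y": 0,"z": 0,"rx": 0,"ry": 0,"rz": 0}
    - {"x": 0,"y": 0,"z": 0,"rx": 0,"ry": 0,"rz": 0}
    - {"x": 0,"y": 0,"z": 0,"rx": 0,"ry": 0,"rz": 0}
    - {"x": 0,"y": 0,"z": 0,"rx": 0,"ry": 0,"rz": 0}

```text
t: 24.92
eef_pos: [486.9, 282.5, 26.7]
tcp_rot: [-3.141, -0.0, 1.44]
ft_force: [-5.0, 1.5, 3.0]
opening: 0.008
grip_force: 2.4
```

```bash
python3 st.py; python3 st.py;python3 st.py
```

```text
tcp frame [-57.7   1.7] f frame [-5.1  0.9] [-5.   1.5  3. ] [486.9 282.5  26.7] 24.9167
block top x [-49.8 -23.9  -2.6] 403
tcp frame [-57.7   1.7] f frame [-3.6  1.7] [-3.4  2.2  3.8] [486.9 282.5  26.7] 24.9667
block top x [-48.2 -23.2  -2.1] 405
tcp frame [-57.7   1.7] f frame [-4.8  0.5] [-4.7  1.1  3.9] [486.9 282.5  26.7] 25.0167
block top x [-49.2 -23.7  -2.3] 407
```

The strip is being pressed (about 4.5 N), so the block is against the seal and the pin is in the mouth. I'll back off, rise and go over the wing.

Emit:
step_arm:
  plan:
    - {"x": 0,"y": -0.06,"z": 0,"rx": 0,"ry": 0,"rz": 0}
    - {"x": 0,"y": -0.06,"z": 0,"rx": 0,"ry": 0,"rz": 0}
    - {"x": 0,"y": -0.1,"z": 0,"rx": 0,"ry": 0,"rz": 0}
    - {"x": 0,"y": -0.2,"z": 0,"rx": 0,"ry": 0,"rz": 0}
    - {"x": 0,"y": 0,"z": -0.3,"rx": 0,"ry": 0,"rz": 0}
    - {"x": 0,"y": 0,"z": -0.7,"rx": 0,"ry": 0,"rz": 0}
    - {"x": 0,"y": 0,"z": -0.7,"rx": 0,"ry": 0,"rz": 0}
    - {"x": 0,"y": 0,"z": -0.7,"rx": 0,"ry": 0,"rz": 0}
    - {"x": 0,"y": 0,"z": -0.7,"rx": 0,"ry": 0,"rz": 0}
    - {"x": 0,"y": 0,"z": -0.2,"rx": 0,"ry": 0,"rz": 0}

```text
t: 25.9
eef_pos: [477.4, 284.3, 112.0]
tcp_rot: [3.138, -0.002, 1.44]
ft_force: [-0.1, -0.4, 0.8]
opening: 0.005
grip_force: 0.0
```

```bash
cat > wg.py <<'E'
from h import *
yaw=-0.131;R=np.array([[np.cos(yaw),-np.sin(yaw)],[np.sin(yaw),np.cos(yaw)]])
w=R@[556.3,343]; print('wing target',w)
c=cam('scene');P=cloud(c);q=P[:,:,:2]@R;x=q[:,:,0]-504.5;y=q[:,:,1]-343;z=P[:,:,2]
m=(np.abs(y)<27)&(x>-85)&(x<5)&(z>55)&(z<61)&(c['image'].max(2)>140);print('block top x',np.percentile(x[m],[1,50,99]).round(1),'y',np.percentile(y[m],[1,99]).round(1),m.sum())
p=(np.abs(x-33)<12)&(np.abs(y)<14)&(z>22)&(z<41);print('pin?',x[p].mean(),y[p].mean(),p.sum())
cv2.imwrite('pics/s4.png',cv2.resize(c['image'][200:270,435:535,::-1],None,fx=7,fy=7,interpolation=cv2.INTER_CUBIC))
chain([(w[0],w[1],105,1.375),(w[0],w[1],46,1.375)])
E
python3 wg.py
```

```text
wing target [596.33808457 267.39405172]
block top x [-48.9 -23.9  -3.4] y [-26.3  26.7] 421
pin? 40.28321834981995 -7.090048956319867 10
now [477.4 284.3 111.6] [ 3.1383e+00 -2.0000e-03  1.4399e+00] t 25.95 open 0.008
(np.float64(596.3380845682603), np.float64(267.39405171667215), 105, 1.375) rz 0.65 xyz [0.26 4.8  0.26] rows>=4.8
(np.float64(596.3380845682603), np.float64(267.39405171667215), 46, 1.375) rz -0.00 xyz [0.   0.   2.36] rows>=2.4
```

View pics/s4.png

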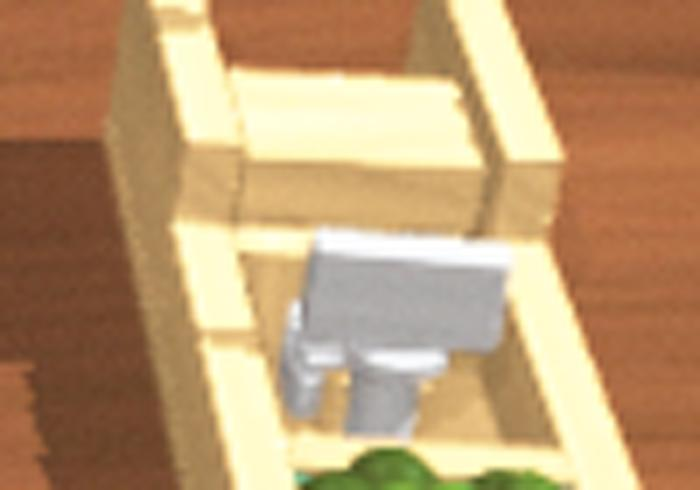

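The block now lies close to the cross bar: top front edge at crop (360,163), bar at (270,240). The wing bar is upright across the frame at (410,250). Going onto the wing.

Emit:
step_arm:
  plan:
    - {"x": 0,"y": 0,"z": 0,"rx": 0,"ry": 0,"rz": 0.65}
    - {"x": 0.05,"y": 0.6,"z": 0,"rx": 0,"ry": 0,"rz": 0}
    - {"x": 0.05,"y": 0.8,"z": 0,"rx": 0,"ry": 0,"rz": 0}
    - {"x": 0.05,"y": 0.8,"z": 0,"rx": 0,"ry": 0,"rz": 0}
    - {"x": 0.05,"y": 0.8,"z": 0,"rx": 0,"ry": 0,"rz": 0}
    - {"x": 0.05,"y": 0.8,"z": 0,"rx": 0,"ry": 0,"rz": 0}
    - {"x": 0,"y": 0.6,"z": 0,"rx": 0,"ry": 0,"rz": 0}
    - {"x": 0,"y": 0.4,"z": 0,"rx": 0,"ry": 0,"rz": 0}
    - {"x": 0,"y": 0,"z": 0,"rx": 0,"ry": 0,"rz": 0}
    - {"x": 0,"y": 0,"z": 0,"rx": 0,"ry": 0,"rz": 0}
  jaw: 0.25

```text
t: 26.78
eef_pos: [594.9, 266.4, 108.3]
tcp_rot: [-3.14, 0.001, 1.374]
ft_force: [-0.1, -0.3, -0.5]
opening: 0.376
grip_force: 0.0
```

```bash
python3 -c "
from h import *
chain([(596.3,267.4,105,1.375),(596.3,267.4,46,1.375)])"
```

```text
now [594.9 266.4 108.3] [-3.1404e+00  6.0000e-04  1.3744e+00] t 26.7833 open 0.376
(596.3, 267.4, 105, 1.375) rz -0.01 xyz [0.05 0.05 0.13] rows>=0.1
(596.3, 267.4, 46, 1.375) rz -0.00 xyz [0.   0.   2.36] rows>=2.4
```

Emit:
step_arm:
  plan:
    - {"x": 0.04,"y": 0.04,"z": 0.3,"rx": 0,"ry": 0,"rz": 0}
    - {"x": 0,"y": 0,"z": 0.5,"rx": 0,"ry": 0,"rz": 0}
    - {"x": 0,"y": 0,"z": 0.5,"rx": 0,"ry": 0,"rz": 0}
    - {"x": 0,"y": 0,"z": 0.4,"rx": 0,"ry": 0,"rz": 0}
    - {"x": 0,"y": 0,"z": 0.3,"rx": 0,"ry": 0,"rz": 0}
    - {"x": 0,"y": 0,"z": 0.3,"rx": 0,"ry": 0,"rz": 0}
    - {"x": 0,"y": 0,"z": 0.15,"rx": 0,"ry": 0,"rz": 0}
    - {"x": 0,"y": 0,"z": 0,"rx": 0,"ry": 0,"rz": 0}
    - {"x": 0,"y": 0,"z": 0,"rx": 0,"ry": 0,"rz": 0}
    - {"x": 0,"y": 0,"z": 0,"rx": 0,"ry": 0,"rz": 0}

```text
t: 27.62
eef_pos: [597.0, 267.5, 48.3]
tcp_rot: [3.141, -0.0, 1.375]
ft_force: [0.1, 0.0, 0.0]
opening: 0.375
grip_force: 0.0
```

Emit:
step_arm:
  plan:
    - {"x": 0,"y": 0,"z": 0,"rx": 0,"ry": 0,"rz": 0}
    - {"x": 0,"y": 0,"z": 0,"rx": 0,"ry": 0,"rz": 0}
    - {"x": 0,"y": 0,"z": 0,"rx": 0,"ry": 0,"rz": 0}
    - {"x": 0,"y": 0,"z": 0,"rx": 0,"ry": 0,"rz": 0}
    - {"x": 0,"y": 0,"z": 0,"rx": 0,"ry": 0,"rz": 0}
    - {"x": 0,"y": 0,"z": 0,"rx": 0,"ry": 0,"rz": 0}
    - {"x": 0,"y": 0,"z": 0,"rx": 0,"ry": 0,"rz": 0}
    - {"x": 0,"y": 0,"z": 0,"rx": 0,"ry": 0,"rz": 0}
    - {"x": 0,"y": 0,"z": 0,"rx": 0,"ry": 0,"rz": 0}
    - {"x": 0,"y": 0,"z": 0,"rx": 0,"ry": 0,"rz": 0}
  jaw: 1

```text
t: 28.45
eef_pos: [596.0, 267.6, 48.0]
tcp_rot: [-3.14, 0.0, 1.375]
ft_force: [-6.0, 1.8, 3.4]
opening: 0.1
grip_force: 30.0
```

```bash
python3 -c "
from h import *
s=state();print(s['ft_force'].round(1),s['moment'].round(2),s['joints'].round(2),s['eef_pos'].round(1))"
```

```text
[-6.   1.8  3.4] [ 0.13  0.97 -0.06] [0.32 0.72 1.63 0.   0.8  0.52] [596.  267.6  48. ]
```

Clamped at 9.5 mm opening, as expected. Turning clockwise (+rz).

Emit:
step_arm:
  plan:
    - {"x": 0,"y": -0.03,"z": 0,"rx": 0,"ry": 0,"rz": 0.6}
    - {"x": 0,"y": 0,"z": 0,"rx": 0,"ry": 0,"rz": 0.6}
    - {"x": 0,"y": 0,"z": 0,"rx": 0,"ry": 0,"rz": 0.6}
    - {"x": 0,"y": 0,"z": 0,"rx": 0,"ry": 0,"rz": 0.6}
    - {"x": 0,"y": 0,"z": 0,"rx": 0,"ry": 0,"rz": 0.6}
    - {"x": 0,"y": 0,"z": 0,"rx": 0,"ry": 0,"rz": 0.6}
    - {"x": 0,"y": 0,"z": 0,"rx": 0,"ry": 0,"rz": 0.6}
    - {"x": 0,"y": 0,"z": 0,"rx": 0,"ry": 0,"rz": 0.6}
    - {"x": 0,"y": 0,"z": 0,"rx": 0,"ry": 0,"rz": 0.6}
    - {"x": 0,"y": 0,"z": 0,"rx": 0,"ry": 0,"rz": 0.6}

```text
t: 29.28
eef_pos: [595.7, 267.7, 48.1]
tcp_rot: [-3.141, 0.0, 0.772]
ft_force: [-2.6, 1.4, 3.1]
opening: 0.106
grip_force: 30.0
```

```bash
python3 -c "
from h import *
s=state();print(s['ft_force'].round(1),s['moment'].round(2),s['joints'].round(2),s['eef_pos'].round(1))"; python3 st.py
```

```text
[-2.6  1.4  3.1] [0.05 0.63 0.09] [0.32 0.72 1.63 0.   0.8  1.12] [595.7 267.7  48.1]
tcp frame [52.2  1.2] f frame [-2.7  1. ] [-2.6  1.4  3.1] [595.7 267.7  48.1] 29.2833
block top x [-8.4 -5.8 -2.9] 5
```

Emit:
step_arm:
  plan:
    - {"x": 0,"y": 0,"z": 0,"rx": 0,"ry": 0,"rz": 0.5}
    - {"x": 0,"y": 0,"z": 0,"rx": 0,"ry": 0,"rz": 0.5}
    - {"x": 0,"y": 0,"z": 0,"rx": 0,"ry": 0,"rz": 0.5}
    - {"x": 0,"y": 0,"z": 0,"rx": 0,"ry": 0,"rz": 0.5}
    - {"x": 0,"y": 0,"z": 0,"rx": 0,"ry": 0,"rz": 0.5}
    - {"x": 0,"y": 0,"z": 0,"rx": 0,"ry": 0,"rz": 0.5}
    - {"x": 0,"y": 0,"z": 0,"rx": 0,"ry": 0,"rz": 0.5}
    - {"x": 0,"y": 0,"z": 0,"rx": 0,"ry": 0,"rz": 0.5}
    - {"x": 0,"y": 0,"z": 0,"rx": 0,"ry": 0,"rz": 0.5}
    - {"x": 0,"y": 0,"z": 0,"rx": 0,"ry": 0,"rz": 0.5}

```text
t: 30.17
eef_pos: [595.6, 267.7, 48.1]
tcp_rot: [-3.141, 0.001, 0.275]
ft_force: [-5.1, 0.4, 4.9]
opening: 0.103
grip_force: 30.0
```

```bash
python3 -c "
from h import *
s=state();print(s['ft_force'].round(1),s['moment'].round(2),s['joints'].round(2),s['eef_pos'].round(1))"
```

```text
[-5.1  0.4  4.9] [0.19 0.93 0.39] [0.32 0.72 1.63 0.   0.8  1.62] [595.6 267.7  48.1]
```

The moment has risen to 0.39 N m, so the cam is drawing the pin. About 0.43 rad remains to the stop.

Emit:
step_arm:
  plan:
    - {"x": 0,"y": 0,"z": 0,"rx": 0,"ry": 0,"rz": 0.5}
    - {"x": 0,"y": 0,"z": 0,"rx": 0,"ry": 0,"rz": 0.5}
    - {"x": 0,"y": 0,"z": 0,"rx": 0,"ry": 0,"rz": 0.5}
    - {"x": 0,"y": 0,"z": 0,"rx": 0,"ry": 0,"rz": 0.5}
    - {"x": 0,"y": 0,"z": 0,"rx": 0,"ry": 0,"rz": 0.5}
    - {"x": 0,"y": 0,"z": 0,"rx": 0,"ry": 0,"rz": 0.5}
    - {"x": 0,"y": 0,"z": 0,"rx": 0,"ry": 0,"rz": 0.5}
    - {"x": 0,"y": 0,"z": 0,"rx": 0,"ry": 0,"rz": 0.4}
    - {"x": 0,"y": 0,"z": 0,"rx": 0,"ry": 0,"rz": 0.3}
    - {"x": 0,"y": 0,"z": 0,"rx": 0,"ry": 0,"rz": 0}

```text
t: 31.0
eef_pos: [595.6, 267.9, 48.1]
tcp_rot: [-3.141, 0.0, -0.145]
ft_force: [-4.8, 2.6, 3.5]
opening: 0.103
grip_force: 30.0
```

```bash
python3 -c "
from h import *
s=state();print(s['ft_force'].round(1),s['moment'].round(2),s['joints'].round(2),s['eef_pos'].round(1))"
```

```text
[-4.8  2.6  3.5] [ 0.55  0.97 -0.03] [0.32 0.72 1.63 0.   0.8  2.04] [595.6 267.9  48.1]
```

Emit:
step_arm:
  plan:
    - {"x": 0,"y": 0,"z": 0,"rx": 0,"ry": 0,"rz": 0.2}
    - {"x": 0,"y": 0,"z": 0,"rx": 0,"ry": 0,"rz": 0.2}
    - {"x": 0,"y": 0,"z": 0,"rx": 0,"ry": 0,"rz": 0}
    - {"x": 0,"y": 0,"z": 0,"rx": 0,"ry": 0,"rz": 0}
    - {"x": 0,"y": 0,"z": 0,"rx": 0,"ry": 0,"rz": 0}
    - {"x": 0,"y": 0,"z": 0,"rx": 0,"ry": 0,"rz": 0}
    - {"x": 0,"y": 0,"z": 0,"rx": 0,"ry": 0,"rz": 0}
    - {"x": 0,"y": 0,"z": 0,"rx": 0,"ry": 0,"rz": 0}
    - {"x": 0,"y": 0,"z": 0,"rx": 0,"ry": 0,"rz": 0}
    - {"x": 0,"y": 0,"z": 0,"rx": 0,"ry": 0,"rz": 0}

```text
t: 31.83
eef_pos: [595.6, 267.9, 48.1]
tcp_rot: [-3.141, 0.0, -0.182]
ft_force: [-4.9, 3.6, 3.6]
opening: 0.105
grip_force: 30.2
```

```bash
python3 -c "
from h import *
s=state();print(s['ft_force'].round(1),s['moment'].round(2),s['joints'].round(2),s['tcp_rot'].round(3))"
```

```text
[-4.9  3.6  3.6] [0.56 0.96 0.46] [0.32 0.72 1.63 0.   0.8  2.07] [-3.141  0.    -0.182]
```

The moment rises sharply at a cam angle of about 1.6, which is the stop. Releasing and rising.

Emit:
step_arm:
  plan:
    - {"x": 0,"y": 0,"z": 0,"rx": 0,"ry": 0,"rz": 0}
    - {"x": 0,"y": 0,"z": 0,"rx": 0,"ry": 0,"rz": 0}
    - {"x": 0,"y": 0,"z": 0,"rx": 0,"ry": 0,"rz": 0}
    - {"x": 0,"y": 0,"z": 0,"rx": 0,"ry": 0,"rz": 0}
    - {"x": 0,"y": 0,"z": -0.3,"rx": 0,"ry": 0,"rz": 0}
    - {"x": 0,"y": 0,"z": -0.7,"rx": 0,"ry": 0,"rz": 0}
    - {"x": 0,"y": 0,"z": -1,"rx": 0,"ry": 0,"rz": 0}
    - {"x": 0,"y": 0,"z": -1,"rx": 0,"ry": 0,"rz": 0}
    - {"x": 0,"y": 0,"z": -1,"rx": 0,"ry": 0,"rz": 0}
    - {"x": 0,"y": 0,"z": -1,"rx": 0,"ry": 0,"rz": 0}
  jaw: 0.4

```text
t: 32.67
eef_pos: [595.9, 267.4, 174.7]
tcp_rot: [-3.141, -0.0, -0.185]
ft_force: [0.2, -0.3, -0.3]
opening: 0.298
grip_force: 0.0
```

Emit:
step_arm:
  plan:
    - {"x": 0,"y": 0,"z": -1,"rx": 0,"ry": 0,"rz": 0}
    - {"x": -0.5,"y": 0,"z": -1,"rx": 0,"ry": 0,"rz": 0}
    - {"x": -0.8,"y": 0,"z": 0,"rx": 0,"ry": 0,"rz": 0}
    - {"x": -0.8,"y": 0,"z": 0,"rx": 0,"ry": 0,"rz": 0}
    - {"x": -0.8,"y": 0,"z": 0,"rx": 0,"ry": 0,"rz": 0}
    - {"x": -0.8,"y": 0,"z": 0,"rx": 0,"ry": 0,"rz": 0}
    - {"x": -0.5,"y": 0,"z": 0,"rx": 0,"ry": 0,"rz": 0}
    - {"x": 0,"y": 0,"z": 0,"rx": 0,"ry": 0,"rz": 0}
    - {"x": 0,"y": 0,"z": 0,"rx": 0,"ry": 0,"rz": 0}
    - {"x": 0,"y": 0,"z": 0,"rx": 0,"ry": 0,"rz": 0}

```text
t: 33.5
eef_pos: [493.6, 286.9, 223.2]
tcp_rot: [-3.141, -0.001, -0.185]
ft_force: [0.1, -0.2, -0.5]
opening: 0.304
grip_force: 0.0
```

```bash
python3 wg.py
python3 - <<'E'
from h import *
yaw=-0.131;R=np.array([[np.cos(yaw),-np.sin(yaw)],[np.sin(yaw),np.cos(yaw)]])
c=cam('scene');P=cloud(c);q=P[:,:,:2]@R;x=q[:,:,0]-504.5;y=q[:,:,1]-343;z=P[:,:,2]
wg=(np.abs(x-52)<35)&(np.abs(y)<30)&(z>64)&(z<75);print(cv2.minAreaRect(np.c_[x[wg],y[wg]].astype(np.float32)),wg.sum())
cv2.imwrite('pics/s5.png',cv2.resize(c['image'][170:270,430:540,::-1],None,fx=6,fy=6,interpolation=cv2.INTER_CUBIC))
E
```

```text
wing target [596.33808457 267.39405172]
block top x [-43.  -18.8   0.9] y [-26.6  26.5] 422
pin? 32.94063615828849 -8.196576133350046 46
now [493.7 286.8 222.9] [-3.1414e+00 -4.0000e-04 -1.8560e-01] t 33.55 open 0.3
(np.float64(596.3380845682603), np.float64(267.39405171667215), 105, 1.375) rz -15.61 xyz [0.04 4.18 4.72] rows>=4.7
(np.float64(596.3380845682603), np.float64(267.39405171667215), 46, 1.375) rz -0.00 xyz [0.   0.   2.36] rows>=2.4
((51.39817428588867, -0.2497878074645996), (50.255680084228516, 10.581464767456055), 0.02286560647189617) 106
```

View pics/s5.png

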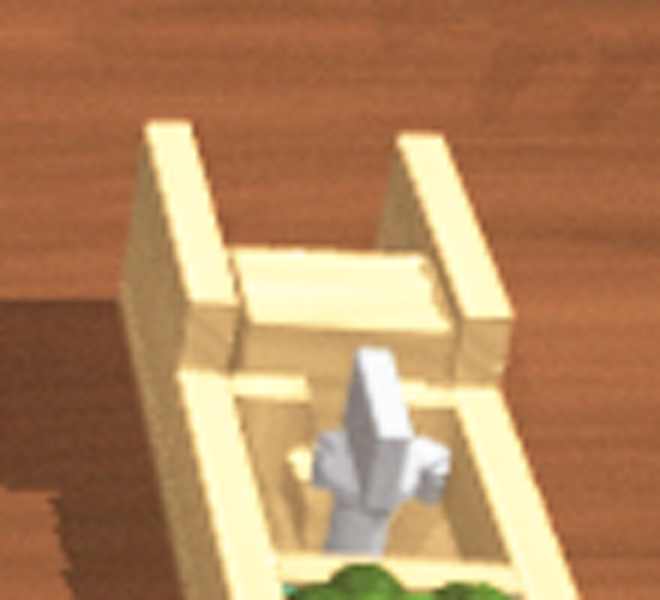

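The wing now lies along the frame at crop (380,430), and its angle matches the stop. The block's front edge has moved from frame x = -3.4 to +0.9 mm, so it is drawn tight against the cross bar. The arm is clear, so I'm handing in.

```bash
python3 -c "
from cell import *
print(job_done())"
```

```text
the job is handed in; nothing more can be done
None
```

The block from the carton is seated in the bay and drawn tight against the cross bar, the cam wing is at its stop, and the tape roll and notebook were never touched; the job was handed in at about 34 s with no verdict returned.

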